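Turn the feeder wheel to its pocket and load the vial

TASK

With light fingertip pressure on its exposed rim, turn the sample feeder's wheel until the hidden pocket stands straight up at the top, and take your fingers off so that the wheel rests there. Then take the capped vial out of its stand and lower it gently all the way into the pocket, leaving it standing upright. The wheel's bearings are delicate: never press hard on the wheel, neither with the fingers nor with the vial, and leave the other things on the bench where they are.

Things in the scene. Friction and masses are not known exactly. Their poses are not given: they have to be found in the camera images.
- feeder_housing: Fixed sample feeder: base plate 190 x 100 x 12 mm, on it a white housing 152 mm long (x) and 47 mm wide (y) round a wheel. Origin: centre of the underside; axle along y, 90 mm up. Side cheeks: discs of 67 mm radius, 3 mm below the rim, so the wheel cannot be pinched. Covers of 76 mm radius hide the rim in front and behind from 53 degrees off the top downwards; the top is open.
- feed_wheel: Wheel in the housing, radius 70 mm, 34 mm wide: two soft rubber tyres 8.5 mm wide, between them an aluminium band 2.5 mm lower with one radial pocket, 17 x 17 mm, 36 mm deep from the rim, rubber-lined, hidden at the start. Origin: wheel centre; y along the axle, z through the pocket. Turns about y without stops; drag 0.035 N m (0.5 N at the rim), little run-on, stays where left; rigid bearing.
- pocket_mouth (a point): Point on the wheel: centre of the pocket's mouth, on the rim 70 mm from the axle; z points out of the pocket, y along the axle.
- window_top (a point): Fixed point on the housing: top of the wheel's rim, straight above the axle, 160 mm above the bench; axes as the housing's.
- vial_stand: Fixed grey block 56 x 56 x 32 mm with one round hole of 15 mm, 27 mm deep, in its middle. Origin: centre of the underside. A tall glass full of pipettes (not in the list, fixed) stands at the back of the bench between the stand's and the feeder's areas, near x 0.57, y -0.12: cross in front of it, with x about 0.42.
- vial: Glass test vial with a screw cap, 13 mm in diameter, 78 mm long, 20 g, standing in the stand's hole (its foot 5 mm above the bench, 51 mm of it above the block). Origin: centre of its foot; z along it towards the cap. Grip it by its upper end.
- tape_roll: Bystander: roll of label tape, 66 mm wide, 19 mm high. Origin: centre of the underside.
- petri_dish: Bystander: glass dish, 60 mm wide, 14 mm high. Origin: centre of the underside.
- timer: Bystander: bench timer 66 x 62 x 19 mm. Origin: centre of the underside.
- marker_pen: Bystander: marker pen 138 mm long lying along its y, 14 mm thick. Origin: centre of the underside.
- beaker: Bystander: plastic beaker 62 mm wide, 72 mm high. Origin: centre of the underside.
- sample_bottle_a: Bystander: capped white bottle 71 mm wide, 108 mm high. Origin: centre of the underside.
- sample_bottle_b: Bystander: capped white bottle 71 mm wide, 106 mm high. Origin: centre of the underside.
Things that resemble listed ones, but are neither listed nor needed, are in the scene too. Of the things that look like the vial_stand, take the one that is nearest to the robot's base at the start.

How it is judged:
By the outcome, as a careful person would: the job done as asked, in the order asked, and still so for the second after the job is handed in, with the robot touching nothing.
It also fails if it takes over 72 s, if anything falls off the work surface, if the arm or the gripper's body presses on something with over 40 N, if the wrist force passes 120 N, or if a joint passes its speed limit or range.

ROBOT

A 6-joint arm with a two-finger parallel gripper is mounted at the origin on a cart in front of the work surface, level with it; the furniture and walls round the work are solid. World frame = base frame: x ahead of the robot, y to its left, z up, the work surface at z = 0. Lengths are in m, angles in degrees, forces in N, time in s.
With the tool pointing down it reaches from about 0.35 to 0.875 m from the base axis. Payload 4.2 kg.
Tool frame: the origin (TCP) lies at the very end of the fingers, on their centre line; the grasp point (between the pads) lies 19 mm behind it; z points along the fingers, y is the line along which they close (so a half turn about z gives the same grasp; the last joint's range is limited). The gripper opens to 87 mm and grips with 3 to 60 N. Pads are 19 mm wide; open, the fingers measure 117 mm over their backs; the gripper's body (75 mm by 190 mm) begins 51 mm behind the grasp point.
Start: joints at [-58.579, 22.042, 0.453, 0, -68.411, -14.817], TCP at [0.179, -0.599, 0.185] pointing down, gripper open.
Joint ranges: [-179.83, 179.83], [-69.29, 118.12], [-61.27, 80.66], [-181.25, 117.63], [-171.15, -9.14], [-177.46, 177.46]. Speed limits (degrees/s): [159.86, 159.86, 180, 180, 180, 180].

INTERFACE

Orientations are given as a 3x3 rotation matrix whose columns are the frame's x, y, z axes.
In Python, from station import monitor, cams, ticket gives the robot as it stands.
- The arm moves only by the tool drive_tool, never from a script. Its argument "moves" is a list of rows, each an object with "delta_pos": the shift along the tool's x, y, z in mm, a list of three; "turn": the turn about the tool's z in rad; "claw": the opening, from 0 (shut) to 1 (fully open). A call has 1 to 12 rows; each row shifts and turns the commanded pose from where the row before left it, along the tool's axes as they then stand; what a row does not reach is not made up. A row lasts 1/8 s, in which the tool goes at most 62.5 mm and 10.7 degrees, less where a joint would pass 70% of its speed; a pose out of reach is approached as far as the arm can. A call is refused whole if a number of a shift passes 62.5 or a number of a turn 0.188, either way. A call with a gripper value outside its range is refused whole. The fingers move at their own pace and stop on an object; the grip force is fixed at half the most. Time passes only in rows, so rows that do not move let the fingers close. It gives the time, the measured TCP pose, the force, the opening and the grip force at its end, in the units of the state.
- monitor.sense(): the state, without advancing time (a new reading comes with each control period).
- cams.capture(name): name is "scene" or "top" or "wrist"; returns a dict with "color" (480x640x3 uint8, red, green, blue), "range_z" (480x640 float32, m along the optical axis (not along the pixel's ray), 0 where there is no reading), "vertical_fov" (degrees; the focal length in pixels is half the picture's height over the tangent of half this angle, whatever the lens; pixels are square), "cx", "cy" (the principal point, pixels), "extrinsics" (4x4, takes a point from camera to world coordinates). Camera axes: x right, y down, z forward; pixel columns grow to the right and rows downward; lengths in m; the calibration is good to about 2 mm. A picture is of the moment at which its call begins.
- ticket.finish_job(): hands the job in; it is judged then, once.
The state is a dict: "time_s": time; "joints": joint angles; "joint_velocities": joint speeds; "effort": joint torques, N m; "tcp_pos": TCP position; "ee_rot": TCP orientation; "wrist_force": force on the tool from outside, world axes, zero at the start; "moment": the same for the moment, N m; "gripper_width": opening from 0.0 (shut) to 1.0 (fully open); "gripper_force": force on a finger pad.
Only numpy, scipy, OpenCV 4.12 (cv2) and the standard library are available. Lean on these libraries where they do the work, as an engineer would, in place of code of your own. Each camera call takes 0.05 s, during which the arm holds its last target. There are 200 camera calls.

## Working session

There is one attempt and no reset: what is moved stays moved. The work goes in short steps, Python scripts to look and compute and a tool call to move; the robot and the scene stay as the last step left them, time stands still between calls to the robot, and variables do not carry over. Pictures are saved under pics/ and viewed, at most 10 in all, crops included, and the job is handed in when it is done.

Besides the shell and the picture viewer there is one more tool, called after ">>>" by a JSON object that holds its "fn" and its "kwargs", one argument or row to a line. drive_tool: Moves the arm, as the interface text tells. Its arguments: {"type":"object","properties":{"moves":{"type":"array","items":{"type":"object","properties":{"delta_pos":{"type":"array","items":{"type":"number"}},"turn":{"type":"number"},"claw":{"type":"number"}}}}},"required":["moves"]}

```bash
mkdir -p pics; cat > h.py <<'E'
import numpy as np, cv2
from station import monitor, cams, ticket
def cap(n):
    c=cams.capture(n); np.savez('pics/'+n+'.npz',**c); return c
def load(n): return dict(np.load('pics/'+n+'.npz'))
def pts(c):
    f=240/np.tan(np.radians(float(c['vertical_fov']))/2)
    v,u=np.mgrid[0:480,0:640]; z=c['range_z']
    p=np.stack([(u-c['cx'])*z/f,(v-c['cy'])*z/f,z],-1)
    return p@c['extrinsics'][:3,:3].T+c['extrinsics'][:3,3]
def save(c,fn,box=None,s=1):
    im=c['color'][:,:,::-1]
    if box: im=im[box[1]:box[3],box[0]:box[2]]
    cv2.imwrite('pics/'+fn,cv2.resize(im,None,fx=s,fy=s,interpolation=cv2.INTER_CUBIC))
E
python3 - <<'E'
from h import *
s=monitor.sense(); print(s)
for n in('top','scene'):
    c=cap(n); save(c,n+'0.png'); print(c['extrinsics'].round(3),c['vertical_fov'])
E
```

```text
{'time_s': 0.0, 'joints': array([-5.85788694e+01,  2.20916847e+01,  3.77544333e-01, -2.88100893e-02,
       -6.84119399e+01, -1.48169143e+01]), 'joint_velocities': array([ 0.01163214, -0.02032883, -0.00969961, -0.10198546,  0.02083244,
        0.01459375]), 'effort': array([ 5.38495260e-04, -3.90663922e+01,  1.87401706e+01,  4.21991497e+00,
        1.09726682e-02, -2.07678090e-04]), 'tcp_pos': array([ 0.17840836, -0.59825568,  0.18353518]), 'ee_rot': array([[-9.58354505e-01, -2.85580256e-01, -7.48163803e-04],
       [-2.85581215e-01,  9.58352163e-01,  2.12154073e-03],
       [ 1.11134253e-04,  2.24684964e-03, -9.99997470e-01]]), 'wrist_force': array([-0.29756314, -0.14423818,  0.63434541]), 'moment': array([-0.00751561, -0.00525358, -0.03459796]), 'gripper_force': 0.0, 'gripper_width': 0.9998912734032129}
[[ 0.024 -0.99   0.141  0.262]
 [-1.    -0.025 -0.008 -0.16 ]
 [ 0.011 -0.141 -0.99   1.631]
 [ 0.     0.     0.     1.   ]] 47.57298087546929
[[ 0.89  -0.228  0.395 -0.257]
 [-0.456 -0.439  0.774 -1.636]
 [-0.003 -0.869 -0.495  1.081]
 [ 0.     0.     0.     1.   ]] 47.248440050712844
```

View pics/top0.png

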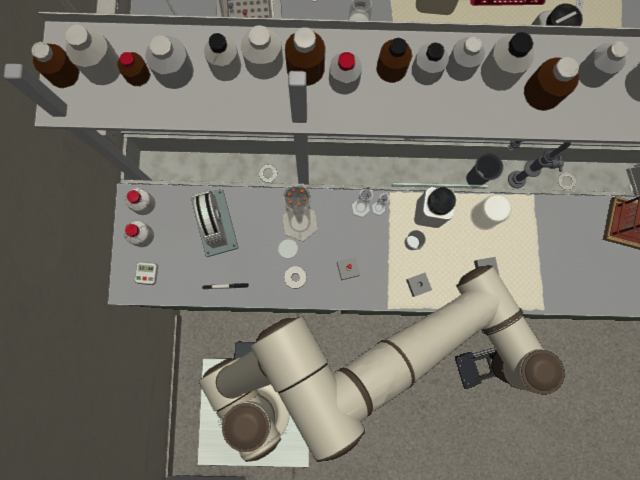

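View pics/scene0.png

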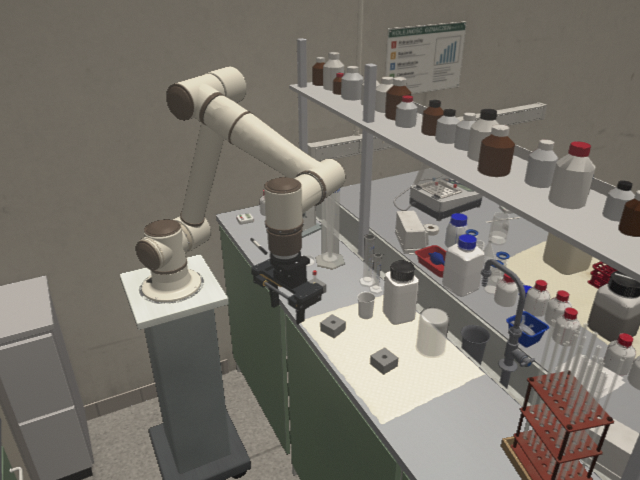

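The top view shows the feeder at about (213,222). The stand with the red-capped vial is at (348,268), nearest the base. Empty stands are at (419,284) and (486,265). The pipette glass is at (297,215).

```bash
python3 - <<'E'
from h import *
c=load('top'); p=pts(c)
save(c,'feed0.png',(180,175,255,275),6) 
def reg(n,u0,v0,u1,v1,zl,zh):
    q=p[v0:v1,u0:u1].reshape(-1,3); q=q[(q[:,2]>zl)&(q[:,2]<zh)]
    r=cv2.minAreaRect((q[:,:2]*1000).astype(np.float32)) if len(q)>3 else None
    print(n,len(q),q.mean(0).round(4) if len(q) else '',r)
reg('cap',330,250,365,290,.06,.1)
reg('block',330,250,365,290,.026,.036)
reg('plate',180,175,255,275,.008,.016)
reg('hous',180,175,255,275,.08,.2)
reg('housTop',180,175,255,275,.14,.2)
for v,u in((268,348),(222,205),(200,205),(240,212),(190,205),(215,205),(230,208)): print(v,u,p[v,u].round(4))
s=monitor.sense()
E
```

```text
cap 19 [ 0.4229 -0.264   0.0833] ((422.9853820800781, -264.539306640625), (10.131284713745117, 11.67629337310791), 45.65641784667969)
block 253 [ 0.4238 -0.2642  0.0317] ((423.50164794921875, -264.5748291015625), (55.83100509643555, 56.709686279296875), 15.565102577209473)
plate 723 [0.5411 0.1207 0.0116] ((535.1800537109375, 135.50758361816406), (226.51097106933594, 269.53875732421875), 89.02637481689453)
hous 1060 [0.545  0.1345 0.1375] ((553.1194458007812, 136.535888671875), (152.3423309326172, 55.926513671875), 17.11578941345215)
housTop 566 [0.5506 0.1397 0.1528] ((551.7374267578125, 140.31248474121094), (121.19842529296875, 47.722206115722656), 16.792390823364258)
268 348 [ 0.4181 -0.2612  0.0774]
222 205 [0.5286 0.1402 0.1488]
200 205 [0.5899 0.1428 0.1521]
240 212 [0.484  0.1249 0.1139]
190 205 [ 0.6555  0.1761 -0.0027]
215 205 [0.5461 0.1389 0.1604]
230 208 [0.5082 0.1328 0.1385]
```

View pics/feed0.png

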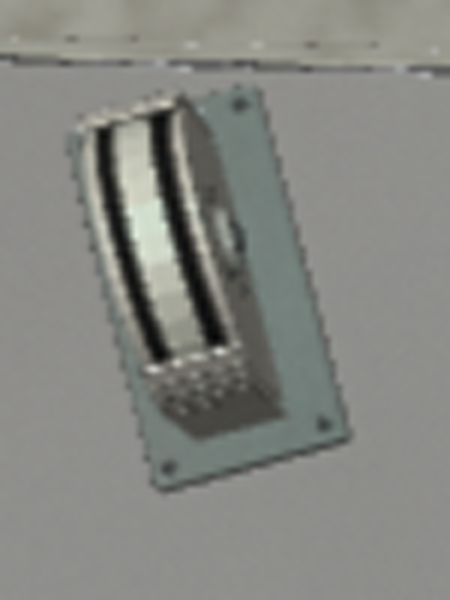

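>>> {"fn": "drive_tool", "kwargs": {
  "moves": [
    {"delta_pos":[0,0,-40],"claw":0},
    {"delta_pos":[0,0,-40],"claw":0},
    {"delta_pos":[0,0,-40],"claw":0},
    {"delta_pos":[-40,27,0],"claw":0},
    {"delta_pos":[-40,27,0],"claw":0},
    {"delta_pos":[-40,27,0],"claw":0},
    {"delta_pos":[-40,27,0],"claw":0},
    {"delta_pos":[-40,27,0],"claw":0},
    {"delta_pos":[-40,27,0],"claw":0},
    {"delta_pos":[-40,27,0],"claw":0},
    {"delta_pos":[-38,27,0],"claw":0},
    {"delta_pos":[0,0,0],"claw":0}
  ]
}}

```text
invalid input
```

>>> {"fn": "drive_tool", "kwargs": {
  "moves": [
    {"delta_pos":[-12.6,42,0],"claw":0},
    {"delta_pos":[-12.6,42,0],"claw":0},
    {"delta_pos":[-12.6,42,0],"claw":0},
    {"delta_pos":[-12.6,42,0],"claw":0},
    {"delta_pos":[-12.6,42,0],"claw":0},
    {"delta_pos":[-12.6,42,0],"claw":0},
    {"delta_pos":[-12.6,42,0],"claw":0},
    {"delta_pos":[-12.6,42,0],"claw":0},
    {"delta_pos":[-12.6,42,0],"claw":0},
    {"delta_pos":[-12.6,42,0],"claw":0},
    {"delta_pos":[0,0,0],"claw":0}
  ]
}}

```text
invalid input
```

```bash
python3 - <<'E'
from h import *
c=cap('wrist'); save(c,'w1.png')
s=monitor.sense(); print(s['tcp_pos'],s['ee_rot'].round(4),s['wrist_force'],s['joints'])
T=c['extrinsics']; print((s['ee_rot'].T@(T[:3,3]-s['tcp_pos'])).round(4)); print((s['ee_rot'].T@T[:3,:3]).round(3),c['vertical_fov'],c['cx'],c['cy'])
p=pts(load('top')); q=p[60:140,100:300].reshape(-1,3); q=q[q[:,2]>.3]; print(q.min(0),np.median(q,0))
q=p[170:245,280:320].reshape(-1,3); q=q[q[:,2]>.15];q=q[q[:,2]<.45]; print(q.min(0),q.max(0))
E
```

```text
[ 0.17843732 -0.59843973  0.18380728] [[-9.583e-01 -2.856e-01 -6.000e-04]
 [-2.856e-01  9.583e-01  1.600e-03]
 [ 1.000e-04  1.700e-03 -1.000e+00]] [-0.33376742 -0.79549132  0.30154734] [-5.85806561e+01  2.20808536e+01  3.97127684e-01 -1.94340930e-02
 -6.84118047e+01 -1.48154438e+01]
[ 7.050e-02  1.000e-04 -1.994e-01]
[[ 0.    -0.965 -0.26 ]
 [ 1.     0.     0.001]
 [-0.001 -0.26   0.965]] 62.5196761323963 318.5939426565722 246.2116688158001
[ 0.26213776 -0.15982803  0.30076722] [0.73242685 0.08720613 0.51763522]
[ 0.5271797  -0.1493611   0.15066895] [ 0.68331344 -0.08290463  0.37592885]
```

View pics/w1.png

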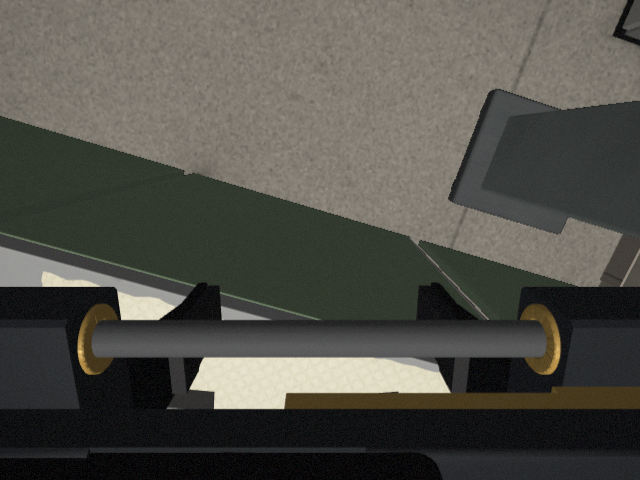

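The wrist view shows the fingers at (200,300) and (430,300), with the bench edge beyond. The move was refused, so I'll put all three fields in every row.

>>> {"fn": "drive_tool", "kwargs": {
  "moves": [
    {"delta_pos":[0,0,-40],"turn":0,"claw":0},
    {"delta_pos":[0,0,-40],"turn":0,"claw":0},
    {"delta_pos":[0,0,-40],"turn":0,"claw":0},
    {"delta_pos":[-40,27,0],"turn":0,"claw":0},
    {"delta_pos":[-40,27,0],"turn":0,"claw":0},
    {"delta_pos":[-40,27,0],"turn":0,"claw":0},
    {"delta_pos":[-40,27,0],"turn":0,"claw":0},
    {"delta_pos":[-40,27,0],"turn":0,"claw":0},
    {"delta_pos":[-40,27,0],"turn":0,"claw":0},
    {"delta_pos":[-40,27,0],"turn":0,"claw":0},
    {"delta_pos":[-38,27,0],"turn":0,"claw":0},
    {"delta_pos":[0,0,0],"turn":0,"claw":0}
  ]
}}

```text
time_s: 1.65
tcp_pos: [0.423, -0.2989, 0.3042]
ee_rot: [[-0.957, -0.29, -0.0], [-0.29, 0.957, 0.001], [0.0, 0.001, -1.0]]
wrist_force: [-0.4, -0.0, -0.3]
gripper_width: 0.005
gripper_force: 0.0
```

>>> {"fn": "drive_tool", "kwargs": {
  "moves": [
    {"delta_pos":[-12.6,42,0],"turn":0,"claw":0},
    {"delta_pos":[-12.6,42,0],"turn":0,"claw":0},
    {"delta_pos":[-12.6,42,0],"turn":0,"claw":0},
    {"delta_pos":[-12.6,42,0],"turn":0,"claw":0},
    {"delta_pos":[-12.6,42,0],"turn":0,"claw":0},
    {"delta_pos":[-12.6,42,0],"turn":0,"claw":0},
    {"delta_pos":[-12.6,42,0],"turn":0,"claw":0},
    {"delta_pos":[-12.6,42,0],"turn":0,"claw":0},
    {"delta_pos":[-12.6,42,0],"turn":0,"claw":0},
    {"delta_pos":[-12.6,42,0],"turn":0,"claw":0},
    {"delta_pos":[0,0,0],"turn":0,"claw":0}
  ]
}}

```text
time_s: 3.02
tcp_pos: [0.4223, 0.1388, 0.3041]
ee_rot: [[-0.958, -0.288, -0.001], [-0.288, 0.958, -0.001], [0.001, -0.0, -1.0]]
wrist_force: [-0.8, 0.1, 0.3]
gripper_width: 0.007
gripper_force: 0.0
```

```bash
python3 - <<'E'
from h import *
c=cap('wrist'); save(c,'w2.png')
s=monitor.sense(); print(s['tcp_pos'],s['wrist_force'],s['joints'])
p=pts(c)
q=p.reshape(-1,3); q=q[(q[:,2]>.14)&(q[:,2]<.18)&(q[:,0]>.45)]; print(len(q)); 
if len(q)>9: print(cv2.minAreaRect((q[:,:2]*1000).astype(np.float32)),q[:,2].max())
E
```

```text
[0.42219924 0.13770381 0.30426231] [-0.00754506  0.36674253  0.47041055] [ 3.91548192e+01  2.83885821e-03 -1.04985855e+01  4.74243511e-04
 -7.95690014e+01 -1.12469828e+02]
4087
((563.2183837890625, 169.5865936279297), (163.5514373779297, 588.490478515625), 9.41831111907959) 0.17999659686635316
```

View pics/w2.png

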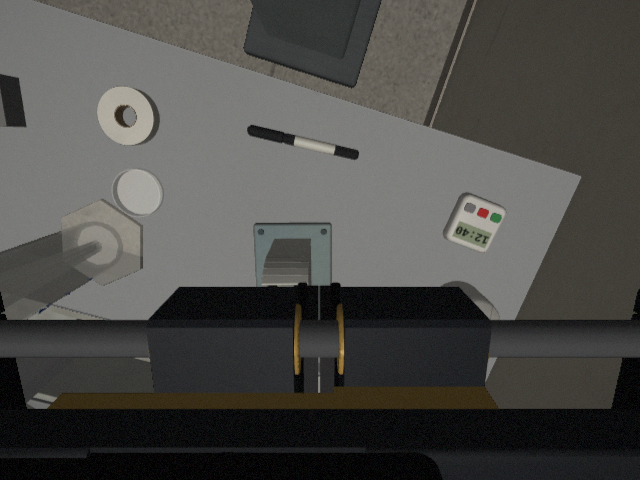

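The wrist view shows the feeder's plate aligned with the tool, with near corners at about (254,224) and (331,223). The wheel itself is hidden behind the fingers. I'll use the corners to check the feeder pose.

```bash
python3 - <<'E'
from h import *
c=load('wrist'); T=c['extrinsics']; f=240/np.tan(np.radians(c['vertical_fov'])/2)
def at(u,v,z):
    d=T[:3,:3]@np.array([(u-c['cx'])/f,(v-c['cy'])/f,1]); return T[:3,3]+d*(z-T[2,3])/d[2]
a=at(254.5,223.5,.012);b=at(331,222.5,.012); d=(b-a); print(a,b,np.linalg.norm(d)*1e3,np.degrees(np.arctan2(d[1],d[0])))
v=d/np.linalg.norm(d); u=np.array([v[1],-v[0],0]); 
print((a+b)/2+u*.095*np.sign(u[0]))
# plate from top cam
c=load('top');p=pts(c)[175:275,180:255].reshape(-1,3)
th=np.radians(17);U=np.array([np.cos(th),np.sin(th)]);V=np.array([-U[1],U[0]])
cen=np.array([.5517,.1403]); l=np.stack([(p[:,:2]-cen)@U,(p[:,:2]-cen)@V,p[:,2]],1)
# wheel profile: tyres
for k in np.arange(-.07,.08,.01):
    m=(abs(l[:,0]-k)<.005)&(l[:,2]>.1)
    print(round(k,3),m.sum(),l[m,2].max().round(4) if m.any() else '',l[m,1].min().round(3) if m.any() else '',l[m,1].max().round(3) if m.any() else '')
E
```

```text
[0.47626147 0.07057606 0.012     ] [0.4470119  0.16308053 0.012     ] 97.01862554195684 107.54676107627459
[0.55221645 0.14546928 0.012     ]
-0.07 70 0.1317 -0.023 0.023
-0.06 70 0.1411 -0.023 0.022
-0.05 74 0.147 -0.024 0.022
-0.04 78 0.1547 -0.024 0.024
-0.03 73 0.1611 -0.024 0.024
-0.02 81 0.1652 -0.025 0.024
-0.01 72 0.1651 -0.029 0.024
0.0 76 0.1688 -0.029 0.022
0.01 74 0.1654 -0.028 0.023
0.02 69 0.1644 -0.029 0.024
0.03 57 0.1609 -0.024 0.023
0.04 55 0.1533 -0.023 0.024
0.05 49 0.1489 -0.024 0.023
0.06 54 0.145 -0.024 0.024
0.07 28 0.1356 -0.023 0.024
0.08 1 0.1034 -0.023 -0.023
```

>>> {"fn": "drive_tool", "kwargs": {
  "moves": [
    {"delta_pos":[-31.5,-8.4,0],"turn":0,"claw":0},
    {"delta_pos":[-31.5,-8.4,0],"turn":0,"claw":0},
    {"delta_pos":[-31.5,-8.4,0],"turn":0,"claw":0},
    {"delta_pos":[-31.5,-8.4,0],"turn":0,"claw":0},
    {"delta_pos":[0,0,40],"turn":0,"claw":0},
    {"delta_pos":[0,0,40],"turn":0,"claw":0},
    {"delta_pos":[0,0,40],"turn":0,"claw":0},
    {"delta_pos":[0,0,9],"turn":0,"claw":0},
    {"delta_pos":[0,0,0],"turn":0,"claw":0}
  ]
}}

```text
time_s: 4.2
tcp_pos: [0.5533, 0.1403, 0.1763]
ee_rot: [[-0.959, -0.285, 0.001], [-0.285, 0.959, -0.0], [-0.0, -0.001, -1.0]]
wrist_force: [0.2, -0.8, 0.6]
gripper_width: 0.002
gripper_force: 0.0
```

```bash
python3 - <<'E'
from h import *
c=cap('wrist'); save(c,'w3.png',(120,100,520,400),2)
s=monitor.sense(); print(s['tcp_pos'],s['wrist_force'],s['ee_rot'].round(4))
c=cap('top');save(c,'t3.png',(140,150,300,270),5)
E
```

```text
[0.55387936 0.14088075 0.17731778] [-0.31972301  0.59507148  0.46379478] [[-9.584e-01 -2.853e-01  2.600e-03]
 [-2.853e-01  9.584e-01  5.000e-04]
 [-2.700e-03 -2.000e-04 -1.000e+00]]
```

View pics/w3.png

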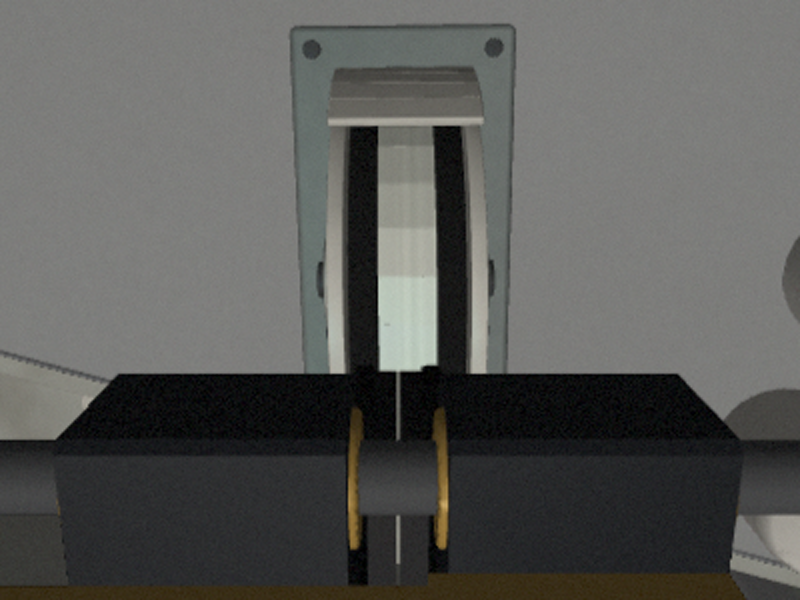

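The wrist crop shows the rim's tyres clearly. The band spans columns 378–437, so its centre is about 407 against the tool's 398, and the wheel is 2.7 mm toward +y. No pocket is visible on the near side.

>>> {"fn": "drive_tool", "kwargs": {
  "moves": [
    {"delta_pos":[0,2.7,6],"turn":0,"claw":0.1},
    {"delta_pos":[0,0,6],"turn":0,"claw":0.1},
    {"delta_pos":[0,0,2],"turn":0,"claw":0.1},
    {"delta_pos":[0,0,0],"turn":0,"claw":0.1},
    {"delta_pos":[0,0,0],"turn":0,"claw":0.1}
  ]
}}

```text
time_s: 4.92
tcp_pos: [0.5521, 0.1439, 0.1618]
ee_rot: [[-0.958, -0.286, 0.0], [-0.286, 0.958, 0.0], [-0.0, -0.0, -1.0]]
wrist_force: [0.7, -0.2, -0.0]
gripper_width: 0.104
gripper_force: 0.0
```

```bash
cat > s.py <<'E'
from h import *
for i in range(1):
    s=monitor.sense(); print(s['time_s'],s['tcp_pos'].round(4),s['wrist_force'].round(2),s['moment'].round(3),s['gripper_width'])
E
python3 s.py
```

```text
4.925 [0.5521 0.1439 0.1618] [ 0.73 -0.17 -0.  ] [-0.007  0.035  0.061] 0.10429181423286357
```

>>> {"fn": "drive_tool", "kwargs": {
  "moves": [
    {"delta_pos":[0,0,1],"turn":0,"claw":0.1},
    {"delta_pos":[0,0,0],"turn":0,"claw":0.1}
  ]
}}

```text
time_s: 5.18
tcp_pos: [0.5519, 0.1438, 0.1606]
ee_rot: [[-0.958, -0.286, -0.0], [-0.286, 0.958, -0.0], [0.0, 0.0, -1.0]]
wrist_force: [1.0, -0.9, -0.5]
gripper_width: 0.096
gripper_force: 0.0
```

>>> {"fn": "drive_tool", "kwargs": {
  "moves": [
    {"delta_pos":[0,0,1],"turn":0,"claw":0.1},
    {"delta_pos":[0,0,0],"turn":0,"claw":0.1}
  ]
}}

```text
time_s: 5.42
tcp_pos: [0.5519, 0.1438, 0.1595]
ee_rot: [[-0.958, -0.286, -0.0], [-0.286, 0.958, -0.0], [0.0, -0.0, -1.0]]
wrist_force: [-0.5, 0.4, -0.1]
gripper_width: 0.1
gripper_force: 0.0
```

>>> {"fn": "drive_tool", "kwargs": {
  "moves": [
    {"delta_pos":[0,0,0.5],"turn":0,"claw":0.1},
    {"delta_pos":[0,0,0],"turn":0,"claw":0.1}
  ]
}}

```text
time_s: 5.68
tcp_pos: [0.5519, 0.1438, 0.1591]
ee_rot: [[-0.958, -0.286, -0.0], [-0.286, 0.958, -0.0], [0.0, 0.0, -1.0]]
wrist_force: [-0.2, -1.5, -0.3]
gripper_width: 0.098
gripper_force: 0.0
```

>>> {"fn": "drive_tool", "kwargs": {
  "moves": [
    {"delta_pos":[0,0,0.5],"turn":0,"claw":0.1},
    {"delta_pos":[0,0,0],"turn":0,"claw":0.1}
  ]
}}

```text
time_s: 5.92
tcp_pos: [0.5519, 0.1438, 0.1586]
ee_rot: [[-0.958, -0.286, -0.0], [-0.286, 0.958, -0.0], [0.0, -0.0, -1.0]]
wrist_force: [-0.4, -0.0, -0.8]
gripper_width: 0.098
gripper_force: 0.0
```

>>> {"fn": "drive_tool", "kwargs": {
  "moves": [
    {"delta_pos":[0,0,0.5],"turn":0,"claw":0.1},
    {"delta_pos":[0,0,0],"turn":0,"claw":0.1}
  ]
}}

```text
time_s: 6.18
tcp_pos: [0.5519, 0.1438, 0.1581]
ee_rot: [[-0.958, -0.286, -0.0], [-0.286, 0.958, -0.0], [0.0, 0.0, -1.0]]
wrist_force: [1.5, -0.3, 0.5]
gripper_width: 0.099
gripper_force: 0.0
```

>>> {"fn": "drive_tool", "kwargs": {
  "moves": [
    {"delta_pos":[0,0,0.5],"turn":0,"claw":0.1},
    {"delta_pos":[0,0,0],"turn":0,"claw":0.1}
  ]
}}

```text
time_s: 6.42
tcp_pos: [0.5519, 0.1438, 0.1576]
ee_rot: [[-0.958, -0.286, -0.0], [-0.286, 0.958, -0.0], [0.0, 0.0, -1.0]]
wrist_force: [0.4, -0.2, -1.2]
gripper_width: 0.103
gripper_force: 0.0
```

>>> {"fn": "drive_tool", "kwargs": {
  "moves": [
    {"delta_pos":[0,0,0.5],"turn":0,"claw":0.1},
    {"delta_pos":[0,0,0],"turn":0,"claw":0.1}
  ]
}}

```text
time_s: 6.68
tcp_pos: [0.5519, 0.1438, 0.1571]
ee_rot: [[-0.958, -0.286, -0.0], [-0.286, 0.958, -0.0], [0.0, 0.0, -1.0]]
wrist_force: [-0.0, -0.4, -0.2]
gripper_width: 0.102
gripper_force: 0.0
```

```bash
python3 - <<'E'
from h import *
F=[]
for i in range(6):
    c=cap('wrist'); F.append(monitor.sense()['wrist_force'])
print(np.mean(F,0),np.std(F,0)); save(c,'w4.png',(220,150,420,300),4)
E
```

```text
[ 0.14619351 -0.16268839  0.02460412] [0.45916092 0.4091241  0.5232786 ]
```

View pics/w4.png

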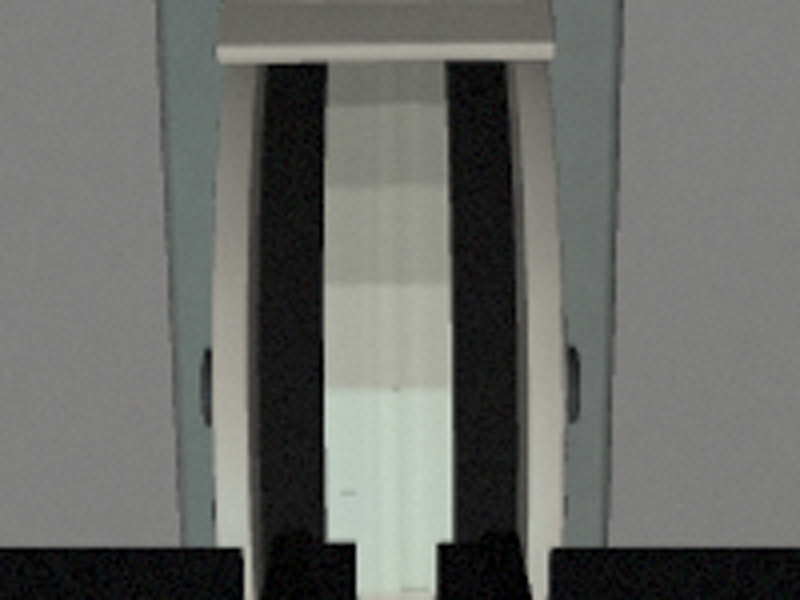

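```bash
cat > f.py <<'E'
from h import *
F=[];P=[]
for i in range(4):
    c=cap('wrist'); s=monitor.sense(); F.append(s['wrist_force']);P.append(s['tcp_pos'])
U=np.array([.957,.290,0]);V=np.array([-.290,.957,0]);C=np.array([.552,.143,0])
F=np.mean(F,0);P=np.mean(P,0)
print('t',s['time_s'],'F u,v,z',(F@U).round(2),(F@V).round(2),F[2].round(2),'pos mm',((P-C)@U*1e3).round(1),((P-C)@V*1e3).round(1),(P[2]*1e3).round(1))
E
echo
```

>>> {"fn": "drive_tool", "kwargs": {
  "moves": [
    {"delta_pos":[0,0,0.5],"turn":0,"claw":0.1},
    {"delta_pos":[0,0,0],"turn":0,"claw":0.1}
  ]
}}

```text
time_s: 7.22
tcp_pos: [0.5519, 0.1438, 0.1566]
ee_rot: [[-0.958, -0.286, -0.0], [-0.286, 0.958, -0.0], [0.0, 0.0, -1.0]]
wrist_force: [-0.7, 0.0, 0.5]
gripper_width: 0.106
gripper_force: 0.0
```

```bash
python3 f.py
```

```text
t 7.425 F u,v,z 0.34 0.34 -0.19 pos mm 0.2 0.8 156.6
```

>>> {"fn": "drive_tool", "kwargs": {
  "moves": [
    {"delta_pos":[0,0,0.5],"turn":0,"claw":0.1},
    {"delta_pos":[0,0,0],"turn":0,"claw":0.1}
  ]
}}

```text
time_s: 7.68
tcp_pos: [0.5519, 0.1438, 0.1561]
ee_rot: [[-0.958, -0.286, -0.0], [-0.286, 0.958, -0.0], [0.0, -0.0, -1.0]]
wrist_force: [-0.0, -0.7, -1.1]
gripper_width: 0.104
gripper_force: 0.0
```

```bash
python3 f.py
```

```text
t 7.875 F u,v,z -0.28 0.44 -0.3 pos mm 0.2 0.8 156.1
```

```bash
python3 - <<'E'
from h import *
c=load('wrist');p=pts(c); U=np.array([.957,.290]);V=np.array([-.290,.957]);C=np.array([.552,.143])
for u in (292,317,342):
  for v in (180,220,250,275,283,287,292,298):
    q=p[v,u]; d=(q[:2]-C)@U*1e3; print(u,v,round(d,1),round((q[:2]-C)@V*1e3,1),(q[2]*1e3).round(1), 'exp',round(90+np.sqrt(max(0,4900-d*d)),1))
E
```

```text
292 180 -49.0 -13.3 137.3 exp 140.0
292 220 -29.5 -12.8 151.1 exp 153.5
292 250 -14.8 -12.7 157.3 exp 158.4
292 275 -1.4 -12.9 158.4 exp 160.0
292 283 -10.4 -10.4 194.5 exp 159.2
292 287 -10.5 -10.1 199.6 exp 159.2
292 292 -11.1 -9.6 206.8 exp 159.1
292 298 -10.6 -9.3 211.8 exp 159.2
317 180 -48.6 0.4 134.2 exp 140.3
317 220 -29.2 0.3 149.7 exp 153.6
317 250 -14.5 0.3 156.4 exp 158.5
317 275 -0.9 0.2 157.0 exp 160.0
317 283 3.4 0.2 157.6 exp 159.9
317 287 6.1 0.2 156.5 exp 159.7
317 292 9.1 0.2 156.1 exp 159.4
317 298 12.7 0.2 155.8 exp 158.8
342 180 -48.9 14.1 137.4 exp 140.1
342 220 -29.5 13.5 151.7 exp 153.5
342 250 -14.5 13.4 156.4 exp 158.5
342 275 -1.5 13.4 158.9 exp 160.0
342 283 -10.4 11.2 194.7 exp 159.2
342 287 -10.5 10.9 199.8 exp 159.2
342 292 -10.3 10.6 205.1 exp 159.2
342 298 -9.7 10.3 209.8 exp 159.3
```

>>> {"fn": "drive_tool", "kwargs": {
  "moves": [
    {"delta_pos":[0,0,0.5],"turn":0,"claw":0.1},
    {"delta_pos":[0,0,0],"turn":0,"claw":0.1}
  ]
}}

```text
time_s: 8.12
tcp_pos: [0.5519, 0.1438, 0.1556]
ee_rot: [[-0.958, -0.286, -0.0], [-0.286, 0.958, -0.0], [0.0, 0.0, -1.0]]
wrist_force: [-0.5, -0.5, 1.2]
gripper_width: 0.098
gripper_force: 0.0
```

```bash
python3 f.py
```

```text
t 8.325 F u,v,z 0.08 0.25 -0.09 pos mm 0.2 0.8 155.6
```

>>> {"fn": "drive_tool", "kwargs": {
  "moves": [
    {"delta_pos":[0,0,0.5],"turn":0,"claw":0.1},
    {"delta_pos":[0,0,0],"turn":0,"claw":0.1}
  ]
}}

```text
time_s: 8.57
tcp_pos: [0.5519, 0.1438, 0.1551]
ee_rot: [[-0.958, -0.286, -0.0], [-0.286, 0.958, -0.0], [0.0, -0.0, -1.0]]
wrist_force: [-0.4, -0.5, 0.9]
gripper_width: 0.097
gripper_force: 0.0
```

```bash
python3 f.py
```

```text
t 8.775 F u,v,z 0.33 0.05 -0.0 pos mm 0.2 0.8 155.1
```

```bash
python3 - <<'E'
from h import *
a=cap('wrist')['color'][255:315,270:370,::-1]; c=cap('scene'); p=pts(c)
# project feeder top into scene
T=np.linalg.inv(c['extrinsics']);f=240/np.tan(np.radians(c['vertical_fov'])/2)
q=T@np.array([.552,.143,.16,1]);u=int(f*q[0]/q[2]+c['cx']);v=int(f*q[1]/q[2]+c['cy']);print(u,v)
b=c['color'][v-40:v+40,u-55:u+55,::-1]
g=lambda i:(255*(i/255.)**.45).astype(np.uint8)
a=cv2.resize(g(a),(640,384),interpolation=2); b=cv2.resize(g(b),(290,211),interpolation=2)
o=np.zeros((600,640,3),np.uint8);o[:384]=a;o[386:597,:290]=b; cv2.imwrite('pics/comb.png',o)
E
```

```text
297 195
```

View pics/comb.png

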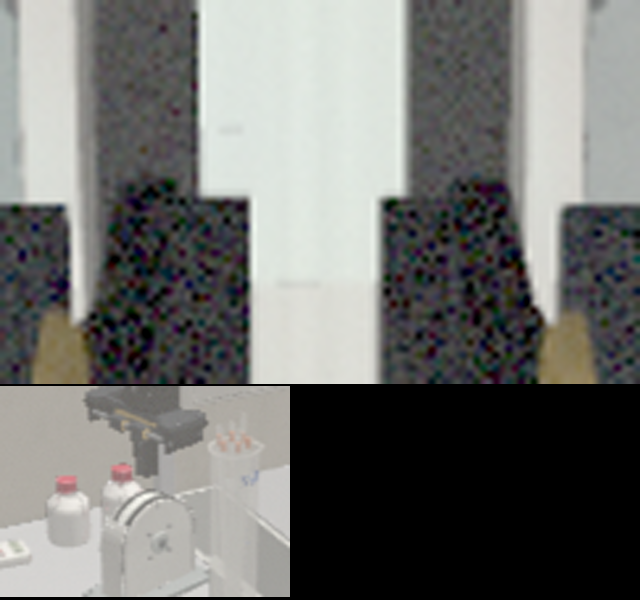

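The enlarged view shows the fingertips ending at about row 283. The depth there is z≈0.193, well above the rim, and the scene view also shows a gap. So the fingers end higher than the TCP reading implies, and I'll keep descending with depth checks.

>>> {"fn": "drive_tool", "kwargs": {
  "moves": [
    {"delta_pos":[0,-0.8,5],"turn":0,"claw":0.1},
    {"delta_pos":[0,0,5],"turn":0,"claw":0.1},
    {"delta_pos":[0,0,5],"turn":0,"claw":0.1},
    {"delta_pos":[0,0,0],"turn":0,"claw":0.1},
    {"delta_pos":[0,0,0],"turn":0,"claw":0.1}
  ]
}}

```text
time_s: 9.5
tcp_pos: [0.5523, 0.1431, 0.1402]
ee_rot: [[-0.958, -0.286, 0.0], [-0.286, 0.958, -0.0], [-0.0, -0.0, -1.0]]
wrist_force: [-0.5, 0.1, -0.6]
gripper_width: 0.102
gripper_force: 0.0
```

```bash
python3 f.py; cat > d.py <<'E'
from h import *
c=load('wrist');p=pts(c); U=np.array([.957,.290]);V=np.array([-.290,.957]);C=np.array([.552,.143])
for u in (297,340):
  o=[]
  for v in range(256,300,3):
    q=p[v,u]; o.append((v,int(round((q[:2]-C)@U*1e3)),int(round(q[2]*1e3)),int(c['color'][v,u].mean())))
  print(u,o)
E
python3 d.py
```

```text
t 9.7 F u,v,z -0.27 0.05 0.31 pos mm 0.3 0.0 140.3
297 [(256, -16, 157, 16), (259, -15, 158, 15), (262, -13, 157, 16), (265, -11, 157, 19), (268, -10, 157, 16), (271, -9, 159, 22), (274, -7, 159, 19), (277, -6, 159, 24), (280, -4, 158, 20), (283, -3, 160, 11), (286, -10, 182, 2), (289, -9, 183, 13), (292, -9, 185, 10), (295, -9, 189, 9), (298, -9, 192, 14)]
340 [(256, -70, 340, 26), (259, -14, 157, 18), (262, -13, 156, 19), (265, -12, 158, 24), (268, -10, 158, 23), (271, -9, 158, 22), (274, -7, 158, 23), (277, -6, 160, 22), (280, -4, 158, 21), (283, -3, 159, 9), (286, -10, 182, 16), (289, -9, 183, 13), (292, -9, 186, 8), (295, -9, 189, 9), (298, -9, 192, 10)]
```

>>> {"fn": "drive_tool", "kwargs": {
  "moves": [
    {"delta_pos":[0,0,4],"turn":0,"claw":0.1},
    {"delta_pos":[0,0,4],"turn":0,"claw":0.1},
    {"delta_pos":[0,0,4],"turn":0,"claw":0.1},
    {"delta_pos":[0,0,2],"turn":0,"claw":0.1},
    {"delta_pos":[0,0,0],"turn":0,"claw":0.1}
  ]
}}

```text
time_s: 10.32
tcp_pos: [0.5521, 0.143, 0.1259]
ee_rot: [[-0.958, -0.286, -0.0], [-0.286, 0.958, -0.0], [0.0, -0.0, -1.0]]
wrist_force: [0.2, -0.0, -0.6]
gripper_width: 0.098
gripper_force: 0.0
```

```bash
python3 f.py; python3 d.py
```

```text
t 10.525 F u,v,z -0.24 0.39 0.2 pos mm 0.3 0.0 126.2
297 [(256, -20, 155, 17), (259, -18, 156, 26), (262, -17, 157, 17), (265, -16, 158, 21), (268, -15, 158, 24), (271, -13, 157, 25), (274, -12, 158, 13), (277, -11, 158, 17), (280, -9, 158, 23), (283, -8, 158, 7), (286, -11, 169, 7), (289, -9, 169, 1), (292, -9, 172, 13), (295, -9, 175, 14), (298, -9, 177, 0)]
340 [(256, -20, 156, 20), (259, -19, 157, 21), (262, -17, 157, 19), (265, -16, 157, 25), (268, -14, 156, 23), (271, -13, 157, 19), (274, -12, 158, 15), (277, -11, 158, 29), (280, -9, 158, 15), (283, -8, 159, 13), (286, -10, 168, 8), (289, -9, 169, 7), (292, -8, 170, 0), (295, -9, 174, 11), (298, -8, 177, 17)]
```

>>> {"fn": "drive_tool", "kwargs": {
  "moves": [
    {"delta_pos":[0,0,2],"turn":0,"claw":0.1},
    {"delta_pos":[0,0,2],"turn":0,"claw":0.1},
    {"delta_pos":[0,0,0],"turn":0,"claw":0.1}
  ]
}}

```text
time_s: 10.9
tcp_pos: [0.5524, 0.1432, 0.1224]
ee_rot: [[-0.958, -0.286, 0.001], [-0.286, 0.958, 0.0], [-0.001, -0.0, -1.0]]
wrist_force: [-0.1, 0.2, 1.6]
gripper_width: 0.1
gripper_force: 0.8
```

>>> {"fn": "drive_tool", "kwargs": {
  "moves": [
    {"delta_pos":[0,0,0.6],"turn":0,"claw":0.1},
    {"delta_pos":[0,0,0],"turn":0,"claw":0.1}
  ]
}}

```text
time_s: 11.15
tcp_pos: [0.5527, 0.1433, 0.1223]
ee_rot: [[-0.958, -0.286, 0.001], [-0.286, 0.958, 0.0], [-0.002, -0.0, -1.0]]
wrist_force: [-0.4, 0.0, 3.9]
gripper_width: 0.1
gripper_force: 2.3
```

>>> {"fn": "drive_tool", "kwargs": {
  "moves": [
    {"delta_pos":[0,0,0.6],"turn":0,"claw":0.1},
    {"delta_pos":[0,0,0],"turn":0,"claw":0.1}
  ]
}}

```text
time_s: 11.4
tcp_pos: [0.5531, 0.1434, 0.1222]
ee_rot: [[-0.958, -0.286, 0.003], [-0.286, 0.958, 0.001], [-0.003, -0.0, -1.0]]
wrist_force: [-0.7, 0.2, 5.9]
gripper_width: 0.101
gripper_force: 3.2
```

>>> {"fn": "drive_tool", "kwargs": {
  "moves": [
    {"delta_pos":[0,0,0.6],"turn":0,"claw":0.1},
    {"delta_pos":[0,0,0],"turn":0,"claw":0.1}
  ]
}}

```text
time_s: 11.65
tcp_pos: [0.5536, 0.1435, 0.1221]
ee_rot: [[-0.958, -0.286, 0.004], [-0.286, 0.958, 0.001], [-0.004, -0.0, -1.0]]
wrist_force: [-0.3, 0.2, 9.0]
gripper_width: 0.099
gripper_force: 3.9
```

```bash
python3 f.py; python3 d.py
```

```text
t 11.85 F u,v,z -0.49 0.33 8.15 pos mm 1.7 0.0 122.1
297 [(256, -20, 156, 14), (259, -19, 157, 21), (262, -17, 157, 22), (265, -16, 156, 18), (268, -15, 157, 16), (271, -13, 157, 22), (274, -12, 157, 18), (277, -11, 158, 15), (280, -10, 159, 25), (283, -8, 159, 17), (286, -9, 164, 1), (289, -8, 165, 5), (292, -7, 166, 7), (295, -8, 170, 16), (298, -8, 174, 17)]
340 [(256, -20, 155, 22), (259, -19, 157, 27), (262, -17, 157, 21), (265, -16, 158, 23), (268, -15, 156, 17), (271, -13, 158, 21), (274, -12, 158, 18), (277, -11, 158, 17), (280, -9, 157, 21), (283, -8, 158, 17), (286, -9, 163, 6), (289, -7, 163, 7), (292, -8, 167, 9), (295, -7, 170, 9), (298, -7, 173, 15)]
```

>>> {"fn": "drive_tool", "kwargs": {
  "moves": [
    {"delta_pos":[0,0,-1.5],"turn":0,"claw":0.1},
    {"delta_pos":[-5,0,0],"turn":0,"claw":0.1},
    {"delta_pos":[-5,0,0],"turn":0,"claw":0.1}
  ]
}}

```text
time_s: 12.22
tcp_pos: [0.5623, 0.1461, 0.1221]
ee_rot: [[-0.958, -0.286, 0.0], [-0.286, 0.958, 0.0], [-0.001, -0.0, -1.0]]
wrist_force: [-0.7, 0.4, 5.2]
gripper_width: 0.104
gripper_force: 2.4
```

>>> {"fn": "drive_tool", "kwargs": {
  "moves": [
    {"delta_pos":[-5,0,0.2],"turn":0,"claw":0.1},
    {"delta_pos":[-5,0,0.6],"turn":0,"claw":0.1},
    {"delta_pos":[-5,0,0.9],"turn":0,"claw":0.1}
  ]
}}

```text
time_s: 12.6
tcp_pos: [0.5764, 0.1503, 0.1197]
ee_rot: [[-0.958, -0.286, -0.0], [-0.286, 0.958, -0.0], [0.0, 0.0, -1.0]]
wrist_force: [0.6, 0.7, 3.1]
gripper_width: 0.095
gripper_force: 1.8
```

```bash
cat > b.py <<'E'
from h import *
# mean band colour along the rim (axis points on band), by angle from the top (negative = near side), from wrist
import sys
n=sys.argv[1] if len(sys.argv)>1 else 'wrist'
c=cap(n);T=np.linalg.inv(c['extrinsics']);f=240/np.tan(np.radians(c['vertical_fov'])/2)
U=np.array([.957,.290,0]);V=np.array([-.290,.957,0]);C=np.array([.552,.143,.0885])
im=cv2.GaussianBlur(c['color'],(3,3),0); o=[]
for a in range(-54,56,3):
  r=np.radians(a);g=[]
  for y in (-4,0,4):
    q=C+U*.0675*np.sin(r)+V*y/1e3+np.array([0,0,.0675*np.cos(r)]); q=T@np.r_[q,1]
    u,v=f*q[0]/q[2]+c['cx'],f*q[1]/q[2]+c['cy']
    g.append(int(im[int(v+.5),int(u+.5)].mean()) if 0<=u<639 and 0<=v<479 else -1)
  o.append((a,*g))
print(*o)
E
python3 b.py; python3 f.py
```

```text
(-54, 103, 105, 106) (-51, 126, 126, 127) (-48, 125, 128, 128) (-45, 125, 129, 128) (-42, 125, 127, 127) (-39, 146, 148, 149) (-36, 145, 149, 148) (-33, 144, 149, 150) (-30, 145, 149, 149) (-27, 163, 167, 167) (-24, 162, 167, 167) (-21, 163, 168, 168) (-18, 163, 170, 168) (-15, 188, 192, 192) (-12, 188, 194, 193) (-9, 188, 195, 194) (-6, 190, 195, 194) (-3, 200, 206, 204) (0, 200, 206, 204) (3, 199, 206, 204) (6, 200, 205, 204) (9, 186, 191, 190) (12, 184, 191, 190) (15, 161, 190, 189) (18, 136, 190, 189) (21, 111, 184, 175) (24, 163, 184, 174) (27, 164, 184, 174) (30, 164, 184, 174) (33, 163, 182, 168) (36, 68, 73, 71) (39, 27, 28, 31) (42, 35, 35, 36) (45, 46, 43, 44) (48, 48, 48, 48) (51, 51, 50, 52) (54, 54, 53, 55)
t 12.85 F u,v,z 1.04 -0.01 2.93 pos mm 25.6 -0.1 119.8
```

>>> {"fn": "drive_tool", "kwargs": {
  "moves": [
    {"delta_pos":[-5,0,1.2],"turn":0,"claw":0.1},
    {"delta_pos":[-5,0,1.6],"turn":0,"claw":0.1},
    {"delta_pos":[-3,0,1.2],"turn":0,"claw":0.1}
  ]
}}

```text
time_s: 13.22
tcp_pos: [0.5887, 0.154, 0.1157]
ee_rot: [[-0.958, -0.286, -0.001], [-0.286, 0.958, -0.0], [0.001, -0.0, -1.0]]
wrist_force: [0.1, 0.3, 0.7]
gripper_width: 0.097
gripper_force: 1.0
```

```bash
python3 b.py; python3 f.py
```

```text
(-54, 100, 105, 104) (-51, 124, 128, 127) (-48, 124, 127, 127) (-45, 124, 128, 129) (-42, 124, 127, 126) (-39, 144, 148, 148) (-36, 144, 147, 148) (-33, 144, 149, 148) (-30, 145, 149, 149) (-27, 162, 166, 166) (-24, 162, 166, 165) (-21, 162, 167, 167) (-18, 161, 166, 166) (-15, 184, 190, 190) (-12, 187, 192, 191) (-9, 186, 193, 192) (-6, 188, 193, 193) (-3, 200, 207, 206) (0, 201, 208, 205) (3, 202, 207, 206) (6, 201, 208, 206) (9, 190, 196, 196) (12, 190, 195, 194) (15, 189, 196, 193) (18, 188, 194, 192) (21, 179, 185, 185) (24, 179, 186, 184) (27, 158, 186, 185) (30, 179, 187, 185) (33, 170, 179, 174) (36, 160, 177, 167) (39, 158, 177, 167) (42, 158, 178, 167) (45, 156, 175, 165) (48, 148, 165, 156) (51, 158, 164, 162) (54, 158, 166, 163)
t 13.475 F u,v,z 0.76 0.13 1.05 pos mm 38.3 -0.1 115.9
```

>>> {"fn": "drive_tool", "kwargs": {
  "moves": [
    {"delta_pos":[0,0,-10],"turn":0,"claw":0.1},
    {"delta_pos":[25,0,0],"turn":0,"claw":0.1},
    {"delta_pos":[26,0,0],"turn":0,"claw":0.1},
    {"delta_pos":[25,0,0],"turn":0,"claw":0.1},
    {"delta_pos":[0,0,5],"turn":0,"claw":0.1},
    {"delta_pos":[0,0,3],"turn":0,"claw":0.1},
    {"delta_pos":[0,0,1.5],"turn":0,"claw":0.1},
    {"delta_pos":[0,0,0],"turn":0,"claw":0.1}
  ]
}}

```text
time_s: 14.48
tcp_pos: [0.5163, 0.1323, 0.1164]
ee_rot: [[-0.958, -0.286, -0.0], [-0.286, 0.958, -0.0], [0.0, -0.0, -1.0]]
wrist_force: [0.4, 0.2, -0.2]
gripper_width: 0.102
gripper_force: 0.1
```

```bash
python3 b.py top;  python3 f.py
```

```text
(-54, 88, 121, 108) (-51, 41, 62, 57) (-48, 40, 37, 45) (-45, 51, 49, 55) (-42, 53, 53, 60) (-39, 53, 53, 62) (-36, 44, 49, 43) (-33, 24, 34, 19) (-30, 20, 23, 19) (-27, 26, 27, 24) (-24, 28, 26, 21) (-21, 23, 22, 23) (-18, 21, 23, 25) (-15, 22, 25, 25) (-12, 24, 24, 25) (-9, 25, 24, 30) (-6, 25, 25, 30) (-3, 25, 29, 34) (0, 26, 35, 43) (3, 29, 43, 72) (6, 39, 68, 70) (9, 66, 71, 70) (12, 67, 74, 69) (15, 67, 74, 70) (18, 70, 74, 71) (21, 72, 76, 72) (24, 78, 77, 73) (27, 80, 78, 73) (30, 82, 80, 74) (33, 82, 81, 76) (36, 81, 79, 77) (39, 78, 80, 79) (42, 78, 82, 80) (45, 75, 84, 80) (48, 82, 84, 82) (51, 82, 86, 82) (54, 102, 86, 84)
t 14.725 F u,v,z -0.11 0.22 0.19 pos mm -37.6 0.2 116.6
```

>>> {"fn": "drive_tool", "kwargs": {
  "moves": [
    {"delta_pos":[0,0,0.8],"turn":0,"claw":0.1},
    {"delta_pos":[-5,0,-2.0],"turn":0,"claw":0.1},
    {"delta_pos":[-5,0,-1.6],"turn":0,"claw":0.1}
  ]
}}

```text
time_s: 15.1
tcp_pos: [0.5256, 0.1351, 0.1196]
ee_rot: [[-0.958, -0.286, -0.0], [-0.286, 0.958, -0.0], [0.0, -0.0, -1.0]]
wrist_force: [-0.2, -0.1, -0.3]
gripper_width: 0.099
gripper_force: 0.2
```

>>> {"fn": "drive_tool", "kwargs": {
  "moves": [
    {"delta_pos":[-5,0,-1.2],"turn":0,"claw":0.1},
    {"delta_pos":[-5,0,-0.8],"turn":0,"claw":0.1},
    {"delta_pos":[-5,0,-0.4],"turn":0,"claw":0.1}
  ]
}}

```text
time_s: 15.48
tcp_pos: [0.5403, 0.1396, 0.1221]
ee_rot: [[-0.958, -0.286, 0.0], [-0.286, 0.958, 0.0], [-0.001, 0.0, -1.0]]
wrist_force: [-0.7, 0.5, 1.8]
gripper_width: 0.105
gripper_force: 0.8
```

>>> {"fn": "drive_tool", "kwargs": {
  "moves": [
    {"delta_pos":[-5,0,-0.1],"turn":0,"claw":0.1},
    {"delta_pos":[-5,0,0],"turn":0,"claw":0.1},
    {"delta_pos":[-5,0,0],"turn":0,"claw":0.1}
  ]
}}

```text
time_s: 15.85
tcp_pos: [0.5547, 0.144, 0.1223]
ee_rot: [[-0.958, -0.286, 0.001], [-0.286, 0.958, 0.0], [-0.001, 0.0, -1.0]]
wrist_force: [-0.1, 1.2, 3.3]
gripper_width: 0.099
gripper_force: 1.7
```

```bash
python3 b.py;  python3 f.py
```

```text
(-54, 108, 112, 110) (-51, 108, 111, 111) (-48, 126, 134, 132) (-45, 129, 132, 133) (-42, 129, 133, 132) (-39, 130, 134, 134) (-36, 149, 153, 152) (-33, 148, 152, 152) (-30, 148, 153, 153) (-27, 147, 152, 152) (-24, 169, 175, 175) (-21, 170, 175, 175) (-18, 170, 176, 175) (-15, 172, 177, 175) (-12, 195, 201, 200) (-9, 195, 201, 199) (-6, 195, 201, 200) (-3, 144, 201, 200) (0, 143, 199, 198) (3, 121, 199, 187) (6, 119, 198, 186) (9, 118, 197, 185) (12, 27, 25, 27) (15, 41, 43, 42) (18, 54, 56, 55) (21, 63, 64, 63) (24, 71, 71, 71) (27, 73, 73, 73) (30, 72, 73, 72) (33, 85, 87, 87) (36, 173, 175, 178) (39, 167, 170, 171) (42, 165, 169, 169) (45, 164, 170, 169) (48, 165, 170, 168) (51, 164, 169, 168) (54, 164, 169, 167)
t 16.1 F u,v,z 0.43 1.19 3.27 pos mm 3.1 0.2 122.3
```

>>> {"fn": "drive_tool", "kwargs": {
  "moves": [
    {"delta_pos":[-5,0,-0.2],"turn":0,"claw":0.1},
    {"delta_pos":[-5,0,0.1],"turn":0,"claw":0.1},
    {"delta_pos":[-5,0,0.4],"turn":0,"claw":0.1},
    {"delta_pos":[-5,0,0.8],"turn":0,"claw":0.1}
  ]
}}

```text
time_s: 16.6
tcp_pos: [0.5737, 0.1497, 0.1208]
ee_rot: [[-0.958, -0.286, 0.0], [-0.286, 0.958, 0.0], [-0.0, 0.0, -1.0]]
wrist_force: [-0.9, 2.4, 2.8]
gripper_width: 0.1
gripper_force: 2.1
```

>>> {"fn": "drive_tool", "kwargs": {
  "moves": [
    {"delta_pos":[-5,0,1.3],"turn":0,"claw":0.1},
    {"delta_pos":[-5,0,1.7],"turn":0,"claw":0.1},
    {"delta_pos":[-5,0,2.1],"turn":0,"claw":0.1}
  ]
}}

```text
time_s: 16.98
tcp_pos: [0.5884, 0.1539, 0.1158]
ee_rot: [[-0.958, -0.286, 0.001], [-0.286, 0.958, 0.0], [-0.001, 0.0, -1.0]]
wrist_force: [0.2, 2.0, 2.9]
gripper_width: 0.098
gripper_force: 3.5
```

```bash
python3 b.py;  python3 f.py
```

```text
(-54, 123, 118, 122) (-51, 118, 122, 121) (-48, 119, 121, 122) (-45, 119, 122, 122) (-42, 140, 144, 143) (-39, 139, 143, 143) (-36, 139, 144, 143) (-33, 140, 144, 144) (-30, 157, 162, 162) (-27, 157, 162, 162) (-24, 157, 163, 162) (-21, 157, 163, 162) (-18, 179, 184, 183) (-15, 177, 185, 184) (-12, 179, 186, 186) (-9, 181, 188, 187) (-6, 200, 205, 205) (-3, 200, 206, 205) (0, 201, 207, 205) (3, 201, 206, 206) (6, 196, 201, 202) (9, 194, 200, 199) (12, 192, 199, 198) (15, 193, 198, 197) (18, 181, 187, 187) (21, 182, 186, 185) (24, 182, 187, 185) (27, 139, 188, 185) (30, 162, 177, 170) (33, 161, 180, 169) (36, 160, 180, 169) (39, 161, 179, 169) (42, 156, 176, 168) (45, 150, 169, 159) (48, 151, 168, 159) (51, 162, 169, 165) (54, 161, 169, 166)
t 17.225 F u,v,z 2.04 1.49 2.93 pos mm 37.9 -0.1 115.8
```

>>> {"fn": "drive_tool", "kwargs": {
  "moves": [
    {"delta_pos":[0,0,-10],"turn":0,"claw":0.1},
    {"delta_pos":[38,0,0],"turn":0,"claw":0.1},
    {"delta_pos":[38,0,0],"turn":0,"claw":0.1},
    {"delta_pos":[0,0,5],"turn":0,"claw":0.1},
    {"delta_pos":[0,0,4],"turn":0,"claw":0.1},
    {"delta_pos":[0,0,1.3],"turn":0,"claw":0.1},
    {"delta_pos":[0,0,0],"turn":0,"claw":0.1}
  ]
}}

```text
time_s: 18.1
tcp_pos: [0.5152, 0.132, 0.1152]
ee_rot: [[-0.958, -0.286, -0.001], [-0.286, 0.958, -0.001], [0.001, -0.0, -1.0]]
wrist_force: [-0.2, -0.6, 1.2]
gripper_width: 0.1
gripper_force: 0.6
```

>>> {"fn": "drive_tool", "kwargs": {
  "moves": [
    {"delta_pos":[-5,0,-1.9],"turn":0,"claw":0.1},
    {"delta_pos":[-5,0,-1.6],"turn":0,"claw":0.1},
    {"delta_pos":[-5,0,-1.2],"turn":0,"claw":0.1},
    {"delta_pos":[-5,0,-0.8],"turn":0,"claw":0.1}
  ]
}}

```text
time_s: 18.6
tcp_pos: [0.5346, 0.1379, 0.1213]
ee_rot: [[-0.958, -0.286, 0.001], [-0.286, 0.958, 0.0], [-0.001, 0.0, -1.0]]
wrist_force: [-1.2, 0.1, 2.0]
gripper_width: 0.102
gripper_force: 1.2
```

>>> {"fn": "drive_tool", "kwargs": {
  "moves": [
    {"delta_pos":[-5,0,-0.6],"turn":0,"claw":0.1},
    {"delta_pos":[-5,0,-0.1],"turn":0,"claw":0.1},
    {"delta_pos":[-5,0,0],"turn":0,"claw":0.1},
    {"delta_pos":[-5,0,0],"turn":0,"claw":0.1}
  ]
}}

```text
time_s: 19.1
tcp_pos: [0.554, 0.1438, 0.1222]
ee_rot: [[-0.958, -0.286, 0.001], [-0.286, 0.958, 0.001], [-0.001, 0.0, -1.0]]
wrist_force: [-1.4, 1.0, 5.7]
gripper_width: 0.101
gripper_force: 2.6
```

```bash
python3 b.py;  python3 f.py
```

```text
(-54, 112, 117, 115) (-51, 111, 116, 115) (-48, 111, 115, 117) (-45, 133, 137, 138) (-42, 134, 137, 137) (-39, 134, 138, 137) (-36, 134, 138, 137) (-33, 152, 157, 156) (-30, 152, 156, 157) (-27, 152, 157, 156) (-24, 151, 156, 156) (-21, 175, 182, 181) (-18, 177, 182, 180) (-15, 178, 182, 182) (-12, 178, 182, 182) (-9, 197, 202, 201) (-6, 197, 202, 201) (-3, 144, 203, 201) (0, 146, 203, 201) (3, 118, 194, 182) (6, 116, 194, 183) (9, 113, 187, 175) (12, 28, 28, 29) (15, 45, 46, 45) (18, 58, 58, 58) (21, 65, 66, 66) (24, 72, 71, 72) (27, 72, 73, 74) (30, 70, 70, 70) (33, 123, 125, 125) (36, 172, 179, 178) (39, 171, 176, 173) (42, 165, 169, 166) (45, 163, 167, 167) (48, 163, 167, 167) (51, 162, 167, 167) (54, 162, 167, 165)
t 19.35 F u,v,z 0.59 0.9 5.34 pos mm 2.5 0.1 122.2
```

>>> {"fn": "drive_tool", "kwargs": {
  "moves": [
    {"delta_pos":[-5,0,-0.8],"turn":0,"claw":0.1},
    {"delta_pos":[-5,0,0.1],"turn":0,"claw":0.1},
    {"delta_pos":[-5,0,0.4],"turn":0,"claw":0.1},
    {"delta_pos":[-5,0,0.8],"turn":0,"claw":0.1}
  ]
}}

```text
time_s: 19.85
tcp_pos: [0.5727, 0.1494, 0.1209]
ee_rot: [[-0.958, -0.286, -0.0], [-0.286, 0.958, 0.0], [0.0, 0.0, -1.0]]
wrist_force: [0.2, 0.9, 2.7]
gripper_width: 0.099
gripper_force: 1.8
```

```bash
python3 b.py|cut -c1-300;  python3 f.py
```

```text
(-54, 23, 24, 27) (-51, 22, 20, 25) (-48, 12, 14, 11) (-45, 22, 25, 24) (-42, 58, 58, 72) (-39, 143, 148, 148) (-36, 144, 148, 147) (-33, 143, 148, 147) (-30, 149, 157, 156) (-27, 160, 167, 165) (-24, 161, 167, 167) (-21, 163, 167, 167) (-18, 168, 173, 174) (-15, 186, 192, 192) (-12, 187, 193, 191) 
t 20.1 F u,v,z 1.11 0.56 1.3 pos mm 21.6 -0.1 120.8
```

>>> {"fn": "drive_tool", "kwargs": {
  "moves": [
    {"delta_pos":[-5,0,1.3],"turn":0,"claw":0.1},
    {"delta_pos":[-5,0,1.7],"turn":0,"claw":0.1},
    {"delta_pos":[-5,0,2.1],"turn":0,"claw":0.1}
  ]
}}

```text
time_s: 20.48
tcp_pos: [0.5874, 0.1536, 0.1161]
ee_rot: [[-0.958, -0.286, 0.001], [-0.286, 0.958, 0.0], [-0.001, 0.0, -1.0]]
wrist_force: [0.9, 1.0, 2.9]
gripper_width: 0.1
gripper_force: 2.3
```

```bash
python3 b.py|cut -c1-600;  python3 f.py
```

```text
(-54, 14, 13, 13) (-51, 21, 21, 18) (-48, 21, 23, 22) (-45, 21, 21, 23) (-42, 21, 22, 21) (-39, 20, 20, 21) (-36, 15, 18, 14) (-33, 18, 17, 19) (-30, 23, 21, 23) (-27, 166, 171, 171) (-24, 166, 172, 170) (-21, 166, 171, 170) (-18, 166, 172, 171) (-15, 190, 196, 195) (-12, 190, 196, 197) (-9, 191, 197, 198) (-6, 192, 199, 197) (-3, 206, 211, 210) (0, 206, 212, 211) (3, 206, 213, 210) (6, 206, 212, 211) (9, 193, 199, 200) (12, 193, 200, 197) (15, 192, 198, 197) (18, 192, 198, 196) (21, 184, 191, 188) (24, 183, 191, 190) (27, 136, 190, 189) (30, 172, 191, 186) (33, 165, 185, 173) (36, 163, 181, 1
t 20.725 F u,v,z 1.05 0.85 2.19 pos mm 37.0 -0.1 116.1
```

```bash
python3 - <<'E'
from h import *
a=load('wrist'); im=a['color'][120:320,230:410,::-1]
cv2.imwrite('pics/pk.png',cv2.resize((255*(im/255.)**.45).astype(np.uint8),None,fx=3,fy=3,interpolation=2))
p=pts(a);U=np.array([.957,.290]);V=np.array([-.290,.957]);C=np.array([.552,.143])
for v in range(150,290,5):
  q=p[v,318];print(v,((q[:2]-C)@U*1e3).round(1),(q[2]*1e3).round(1),np.hypot((q[:2]-C)@U,q[2]-.0885).round(4),end=' | ')
E
```

```text
150 -29.6 150.6 0.0688 | 155 -27.6 150.3 0.0677 | 160 -25.6 151.1 0.0676 | 165 -23.6 151.1 0.067 | 170 -21.7 152.2 0.0673 | 175 -19.9 154.0 0.0685 | 180 -17.9 154.4 0.0683 | 185 -15.9 154.8 0.0682 | 190 -13.9 154.8 0.0678 | 195 -11.9 155.0 0.0676 | 200 -9.9 155.1 0.0673 | 205 -8.0 156.4 0.0683 | 210 -6.2 157.7 0.0695 | 215 -4.0 156.5 0.0681 | 220 -1.9 156.6 0.0681 | 225 0.2 156.7 0.0682 | 230 2.5 155.5 0.0671 | 235 4.4 156.6 0.0682 | 240 6.4 157.3 0.0691 | 245 8.7 156.6 0.0687 | 250 11.2 155.4 0.0678 | 255 13.1 156.4 0.0692 | 260 15.1 157.0 0.0701 | 265 18.0 154.7 0.0686 | 270 20.3 154.6 0.0691 | 275 23.1 153.2 0.0687 | 280 25.6 152.6 0.0691 | 285 28.6 150.9 0.0687 |
```

View pics/pk.png

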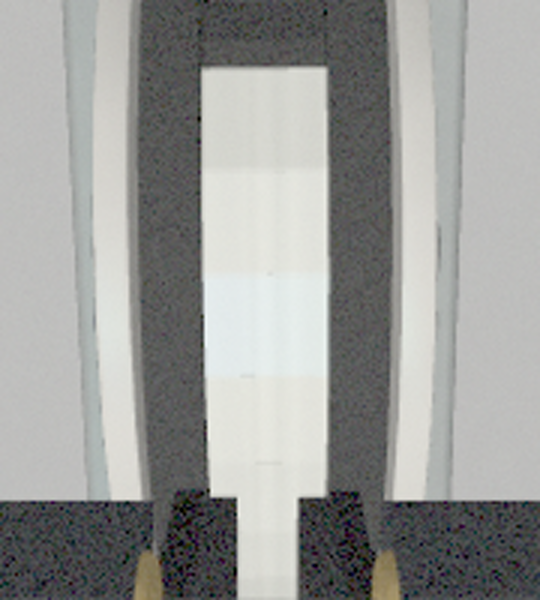

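The enlarged view shows the bright band ending at crop row 67, at about −28°. Dark rubber flush with the tyres follows it, so I'll check the depth further along the rim.

```bash
python3 - <<'E'
from h import *
a=load('wrist')
p=pts(a);U=np.array([.957,.290]);V=np.array([-.290,.957]);C=np.array([.552,.143])
for v in range(66,152,3):
  q=np.median(p[v,312:325],0);x=(q[:2]-C)@U;print(v,(x*1e3).round(1),(q[2]*1e3).round(1),np.degrees(np.arctan2(x,q[2]-.0885)).round(1),(np.hypot(x,q[2]-.0885)*1e3).round(1),int(a['color'][v,312:325].mean()))
E
```

```text
66 -64.9 126.4 -59.8 75.2 98
69 -63.4 129.0 -57.4 75.2 103
72 -61.7 131.2 -55.3 75.1 105
75 -60.1 134.0 -52.9 75.4 105
78 -58.8 135.3 -51.5 75.2 168
81 -57.7 134.8 -51.3 73.9 163
84 -58.1 121.0 -60.8 66.6 59
87 -56.9 122.8 -58.9 66.5 14
90 -55.3 124.7 -56.8 66.1 17
93 -53.8 126.0 -55.1 65.6 15
96 -52.6 126.6 -54.1 64.9 22
99 -51.2 126.0 -53.8 63.5 22
102 -50.1 124.9 -54.0 61.9 23
105 -49.0 123.6 -54.4 60.2 22
108 -47.8 122.6 -54.5 58.7 22
111 -46.5 121.2 -54.9 56.8 21
114 -45.3 120.3 -54.9 55.3 23
117 -43.9 119.3 -54.9 53.6 21
120 -42.5 117.9 -55.4 51.7 20
123 -40.4 140.9 -37.6 66.2 18
126 -39.1 142.3 -36.0 66.6 15
129 -37.8 143.8 -34.3 67.0 17
132 -36.7 144.9 -33.0 67.3 16
135 -35.5 145.3 -32.0 66.9 23
138 -34.3 144.2 -31.6 65.4 22
141 -33.1 143.1 -31.2 63.8 22
144 -31.9 148.2 -28.1 67.7 168
147 -30.7 148.8 -27.0 67.7 167
150 -29.6 149.3 -25.9 67.6 167
```

The depth shows the pocket mouth from about −38.3° to −54°, so its centre is at −46°. That needs about 56 mm more rim travel.

>>> {"fn": "drive_tool", "kwargs": {
  "moves": [
    {"delta_pos":[0,0,-10],"turn":0,"claw":0.1},
    {"delta_pos":[38,0,0],"turn":0,"claw":0.1},
    {"delta_pos":[38,0,0],"turn":0,"claw":0.1},
    {"delta_pos":[0,0,5],"turn":0,"claw":0.1},
    {"delta_pos":[0,0,4],"turn":0,"claw":0.1},
    {"delta_pos":[0,0,1.2],"turn":0,"claw":0.1},
    {"delta_pos":[0,0,0],"turn":0,"claw":0.1}
  ]
}}

```text
time_s: 21.6
tcp_pos: [0.5143, 0.1317, 0.1155]
ee_rot: [[-0.958, -0.286, -0.001], [-0.286, 0.958, -0.0], [0.001, -0.0, -1.0]]
wrist_force: [0.2, -0.2, 0.5]
gripper_width: 0.099
gripper_force: 0.1
```

>>> {"fn": "drive_tool", "kwargs": {
  "moves": [
    {"delta_pos":[-5,0,-1.9],"turn":0,"claw":0.1},
    {"delta_pos":[-5,0,-1.6],"turn":0,"claw":0.1},
    {"delta_pos":[-5,0,-1.2],"turn":0,"claw":0.1},
    {"delta_pos":[-5,0,-0.9],"turn":0,"claw":0.1}
  ]
}}

```text
time_s: 22.1
tcp_pos: [0.5334, 0.1375, 0.1215]
ee_rot: [[-0.958, -0.286, -0.0], [-0.286, 0.958, -0.0], [0.0, -0.0, -1.0]]
wrist_force: [-0.2, -0.3, 0.1]
gripper_width: 0.099
gripper_force: 0.2
```

>>> {"fn": "drive_tool", "kwargs": {
  "moves": [
    {"delta_pos":[-5,0,-0.7],"turn":0,"claw":0.1},
    {"delta_pos":[-5,0,-0.2],"turn":0,"claw":0.1},
    {"delta_pos":[-5,0,0],"turn":0,"claw":0.1},
    {"delta_pos":[-5,0,0],"turn":0,"claw":0.1},
    {"delta_pos":[-5,0,0],"turn":0,"claw":0.1},
    {"delta_pos":[0,0,0],"turn":0,"claw":0.1}
  ]
}}

```text
time_s: 22.85
tcp_pos: [0.5578, 0.1448, 0.1225]
ee_rot: [[-0.958, -0.286, 0.001], [-0.286, 0.958, 0.0], [-0.001, 0.0, -1.0]]
wrist_force: [-0.3, 1.4, 0.8]
gripper_width: 0.103
gripper_force: 0.5
```

>>> {"fn": "drive_tool", "kwargs": {
  "moves": [
    {"delta_pos":[0,0,-4],"turn":0,"claw":0.1},
    {"delta_pos":[0,0,-4],"turn":0,"claw":0.1},
    {"delta_pos":[-30,0,0],"turn":0,"claw":0.1},
    {"delta_pos":[0,0,0],"turn":0,"claw":0.1}
  ]
}}

```text
time_s: 23.35
tcp_pos: [0.5869, 0.1535, 0.1303]
ee_rot: [[-0.958, -0.286, 0.001], [-0.286, 0.958, 0.0], [-0.001, -0.0, -1.0]]
wrist_force: [-0.6, 0.1, -0.6]
gripper_width: 0.1
gripper_force: 0.0
```

```bash
cat > pk.py <<'E'
from h import *
a=cap('wrist'); s=monitor.sense();print(s['time_s'],s['tcp_pos'])
p=pts(a);U=np.array([.957,.290]);V=np.array([-.290,.957]);C=np.array([.552,.143])
for v in range(100,300,4):
  q=np.median(p[v,312:325],0);x=(q[:2]-C)@U;print(v,(x*1e3).round(1),(q[2]*1e3).round(1),np.degrees(np.arctan2(x,q[2]-.0885)).round(1),(np.hypot(x,q[2]-.0885)*1e3).round(1),int(a['color'][v,312:325].mean()),end=' | ')
E
python3 pk.py
```

```text
23.4 [0.58574044 0.15305078 0.13006991]
100 -52.4 129.4 -52.1 66.5 182 | 104 -50.3 133.0 -48.5 67.1 25 | 108 -48.4 134.6 -46.4 66.8 18 | 112 -46.5 136.1 -44.3 66.5 18 | 116 -44.6 137.3 -42.5 66.1 21 | 120 -42.9 136.1 -42.0 64.1 17 | 124 -41.2 133.7 -42.3 61.2 18 | 128 -39.5 131.5 -42.5 58.4 20 | 132 -37.7 129.1 -42.9 55.4 19 | 136 -35.8 126.9 -43.0 52.5 19 | 140 -33.9 124.0 -43.6 49.1 19 | 144 -31.9 121.0 -44.5 45.5 20 | 148 -29.9 118.4 -45.0 42.2 20 | 152 -28.8 148.8 -25.5 66.8 18 | 156 -27.1 150.1 -23.7 67.3 20 | 160 -25.4 151.3 -22.0 67.7 19 | 164 -23.7 152.3 -20.4 68.0 19 | 168 -21.8 149.9 -19.5 65.2 20 | 172 -19.8 147.1 -18.7 61.8 20 | 176 -18.6 153.9 -15.9 68.0 191 | 180 -16.9 154.0 -14.5 67.7 192 | 184 -15.2 154.5 -13.0 67.8 193 | 188 -13.6 155.2 -11.5 68.1 192 | 192 -11.8 155.5 -10.0 68.1 194 | 196 -10.1 155.6 -8.6 67.8 194 | 200 -8.3 156.4 -7.0 68.4 194 | 204 -6.7 157.2 -5.6 69.1 193 | 208 -4.9 157.0 -4.1 68.6 208 | 212 -3.1 156.3 -2.6 67.8 209 | 216 -1.4 156.8 -1.2 68.3 208 | 220 0.6 156.6 0.5 68.1 208 | 224 2.4 156.9 2.0 68.4 208 | 228 4.1 156.6 3.4 68.2 208 | 232 5.9 156.8 5.0 68.6 209 | 236 7.7 156.8 6.4 68.7 208 | 240 9.6 156.9 8.0 69.1 197 | 244 11.8 156.3 9.8 68.8 196 | 248 13.8 155.8 11.6 68.7 196 | 252 15.6 155.6 13.1 68.9 196 | 256 17.8 155.1 15.0 68.9 196 | 260 19.7 154.5 16.6 68.8 195 | 264 21.8 153.9 18.5 69.0 191 | 268 24.1 153.2 20.4 69.0 186 | 272 26.3 152.7 22.3 69.3 187 | 276 28.9 151.3 24.7 69.1 187 | 280 31.3 150.0 27.0 69.0 187 | 284 33.6 148.5 29.3 68.7 187 | 288 36.6 147.4 31.8 69.4 179 | 292 39.3 145.4 34.6 69.2 179 | 296 42.4 143.3 37.7 69.3 178 |
```

>>> {"fn": "drive_tool", "kwargs": {
  "moves": [
    {"delta_pos":[29,0,0],"turn":0,"claw":0.1},
    {"delta_pos":[29,0,0],"turn":0,"claw":0.1},
    {"delta_pos":[0,0,5],"turn":0,"claw":0.1},
    {"delta_pos":[0,0,3.5],"turn":0,"claw":0.1},
    {"delta_pos":[0,0,1.3],"turn":0,"claw":0.1},
    {"delta_pos":[0,0,0],"turn":0,"claw":0.1}
  ]
}}

```text
time_s: 24.15
tcp_pos: [0.5305, 0.1367, 0.1206]
ee_rot: [[-0.958, -0.286, 0.0], [-0.286, 0.958, -0.0], [0.0, -0.0, -1.0]]
wrist_force: [-1.7, 0.2, 1.9]
gripper_width: 0.101
gripper_force: 1.2
```

>>> {"fn": "drive_tool", "kwargs": {
  "moves": [
    {"delta_pos":[-5,0,-0.7],"turn":0,"claw":0.1},
    {"delta_pos":[-5,0,-0.4],"turn":0,"claw":0.1}
  ]
}}

```text
time_s: 24.4
tcp_pos: [0.5406, 0.1398, 0.1221]
ee_rot: [[-0.958, -0.286, 0.001], [-0.286, 0.958, 0.0], [-0.001, 0.0, -1.0]]
wrist_force: [-0.5, 1.4, 3.1]
gripper_width: 0.101
gripper_force: 1.6
```

>>> {"fn": "drive_tool", "kwargs": {
  "moves": [
    {"delta_pos":[-5,0,0],"turn":0,"claw":0.1},
    {"delta_pos":[-5,0,0],"turn":0,"claw":0.1},
    {"delta_pos":[-5,0,0],"turn":0,"claw":0.1},
    {"delta_pos":[-5,0,0],"turn":0,"claw":0.1}
  ]
}}

```text
time_s: 24.9
tcp_pos: [0.5596, 0.1455, 0.1221]
ee_rot: [[-0.958, -0.286, 0.001], [-0.286, 0.958, 0.001], [-0.001, 0.0, -1.0]]
wrist_force: [-0.1, 2.3, 3.9]
gripper_width: 0.101
gripper_force: 2.5
```

```bash
python3 f.py; python3 pk.py
```

```text
t 25.1 F u,v,z 0.46 1.62 5.1 pos mm 8.5 0.1 122.1
25.15 [0.55962856 0.14544888 0.12209692]
100 -90.4 11.4 -130.5 118.8 109 | 104 -87.6 11.8 -131.2 116.5 111 | 108 -84.8 11.7 -132.2 114.4 111 | 112 -82.0 11.4 -133.2 112.6 111 | 116 -79.0 11.8 -134.1 110.1 106 | 120 -72.1 108.2 -74.7 74.7 73 | 124 -69.8 114.8 -69.3 74.6 81 | 128 -67.8 119.8 -65.2 74.7 90 | 132 -65.9 124.3 -61.5 75.0 92 | 136 -64.0 127.8 -58.5 75.1 103 | 140 -62.2 130.5 -55.9 75.1 106 | 144 -60.4 134.0 -53.0 75.6 106 | 148 -58.6 135.8 -51.1 75.3 171 | 152 -56.9 134.2 -51.2 72.9 129 | 156 -54.8 126.1 -55.5 66.4 110 | 160 -53.0 129.0 -52.6 66.7 110 | 164 -51.3 131.8 -49.8 67.2 133 | 168 -49.5 133.3 -47.8 66.8 133 | 172 -47.9 134.7 -46.1 66.5 133 | 176 -46.0 136.8 -43.6 66.7 132 | 180 -44.3 138.5 -41.6 66.8 132 | 184 -42.9 140.3 -39.6 67.3 135 | 188 -41.2 141.4 -37.9 67.1 153 | 192 -39.6 143.0 -36.0 67.3 153 | 196 -37.9 143.9 -34.4 67.1 153 | 200 -36.2 145.0 -32.6 67.1 153 | 204 -34.6 146.0 -31.1 67.1 153 | 208 -33.0 147.3 -29.3 67.5 152 | 212 -31.5 148.8 -27.6 68.1 153 | 216 -29.4 147.4 -26.6 65.8 155 | 220 -26.8 143.5 -26.0 61.2 156 | 224 -26.7 151.3 -23.1 68.3 24 | 228 -24.8 151.5 -21.5 67.7 22 | 232 -23.1 151.5 -20.1 67.1 24 | 236 -21.4 152.2 -18.5 67.2 25 | 240 -19.7 152.2 -17.1 66.7 24 | 244 -9.6 122.3 -15.9 35.1 23 | 248 -7.7 122.6 -12.8 35.0 24 | 252 -5.6 122.4 -9.4 34.4 25 | 256 -3.4 122.9 -5.7 34.6 24 | 260 -1.7 123.9 -2.7 35.4 23 | 264 0.5 123.9 0.9 35.4 24 | 268 2.6 124.8 4.2 36.4 24 | 272 2.6 131.4 3.4 43.0 8 | 276 -0.1 144.6 -0.1 56.1 8 | 280 -2.3 155.8 -1.9 67.4 20 | 284 -0.3 155.8 -0.2 67.3 25 | 288 1.3 156.7 1.1 68.2 23 | 292 3.3 156.9 2.7 68.5 23 | 296 4.8 157.2 4.0 68.8 24 |
```

>>> {"fn": "drive_tool", "kwargs": {
  "moves": [
    {"delta_pos":[-5,0,-0.5],"turn":0,"claw":0.1},
    {"delta_pos":[-4,0,0.3],"turn":0,"claw":0.1},
    {"delta_pos":[0,0,0],"turn":0,"claw":0.1}
  ]
}}

```text
time_s: 25.52
tcp_pos: [0.568, 0.1479, 0.1216]
ee_rot: [[-0.958, -0.286, 0.0], [-0.286, 0.958, 0.0], [-0.001, 0.0, -1.0]]
wrist_force: [0.6, 2.3, 3.3]
gripper_width: 0.096
gripper_force: 1.6
```

```bash
cat > pk.py <<'E'
from h import *
P=[]
for i in range(2):
    a=cap('wrist'); P.append(pts(a))
p=np.mean(P,0); s=monitor.sense();print(s['time_s'],s['tcp_pos'],s['wrist_force'])
U=np.array([.957,.290]);V=np.array([-.290,.957]);C=np.array([.552,.143])
for v in range(180,300,2):
  q=np.median(p[v,311:327],0);x=(q[:2]-C)@U;r=np.hypot(x,q[2]-.0885)*1e3
  if abs(x)<.03: print(v,(x*1e3).round(1),(q[2]*1e3).round(1),np.degrees(np.arctan2(x,q[2]-.0885)).round(1),r.round(1),int(a['color'][v,312:325].mean()),end=' | ')
E
python3 pk.py
```

```text
25.625 [0.56776655 0.14779192 0.12166832] [0.55337754 2.54509796 2.88152156]
198 -29.3 149.4 -25.7 67.5 166 | 200 -28.4 149.7 -24.9 67.5 165 | 202 -27.7 150.1 -24.2 67.5 165 | 204 -26.7 150.5 -23.3 67.5 164 | 206 -26.0 150.9 -22.6 67.6 165 | 208 -25.3 151.5 -21.9 67.9 166 | 210 -24.4 151.9 -21.0 67.9 165 | 212 -23.6 152.0 -20.4 67.8 165 | 214 -22.8 152.3 -19.6 67.7 149 | 216 -21.4 149.7 -19.3 64.8 145 | 218 -20.0 146.8 -18.9 61.7 145 | 220 -18.4 144.2 -18.3 58.7 124 | 222 -18.4 148.4 -17.1 62.7 7 | 224 -18.7 154.0 -15.9 68.1 20 | 226 -18.0 154.3 -15.3 68.2 25 | 228 -17.1 154.3 -14.6 67.9 26 | 230 -16.1 154.4 -13.7 67.8 24 | 232 -15.2 154.4 -13.0 67.7 25 | 234 -14.3 154.4 -12.3 67.4 24 | 236 -13.5 154.4 -11.6 67.3 26 | 238 -12.7 154.7 -10.9 67.4 25 | 240 -11.8 154.9 -10.0 67.5 25 | 242 -10.7 154.6 -9.2 67.0 24 | 244 -1.8 123.4 -3.0 35.0 24 | 246 -0.6 123.5 -1.0 35.0 24 | 248 0.5 123.6 0.9 35.1 26 | 250 1.6 123.7 2.6 35.2 26 | 252 2.5 123.7 4.0 35.3 25 | 254 3.6 123.8 5.9 35.5 24 | 256 4.6 123.9 7.3 35.6 25 | 258 5.7 124.2 9.1 36.2 24 | 260 6.5 124.2 10.2 36.3 26 | 262 7.8 123.9 12.5 36.2 20 | 264 8.0 127.3 11.7 39.7 8 | 266 7.5 131.4 9.9 43.6 10 | 268 7.4 135.2 9.0 47.2 10 | 270 7.1 139.2 8.0 51.2 9 | 272 6.9 142.7 7.3 54.6 8 | 274 6.8 146.2 6.8 58.1 8 | 276 6.6 149.6 6.2 61.4 9 | 278 6.4 153.1 5.7 64.9 11 | 280 6.4 155.8 5.4 67.6 20 | 282 7.2 155.9 6.1 67.8 26 | 284 8.2 155.8 6.9 67.8 24 | 286 9.1 155.9 7.7 68.0 24 | 288 10.0 156.0 8.4 68.2 24 | 290 10.8 156.1 9.1 68.4 25 | 292 11.9 156.2 10.0 68.8 24 | 294 12.9 155.8 10.8 68.6 24 | 296 13.8 156.2 11.6 69.1 37 | 298 16.8 150.9 15.1 64.6 88 |
```

>>> {"fn": "drive_tool", "kwargs": {
  "moves": [
    {"delta_pos":[-2,0,0.2],"turn":0,"claw":0.1},
    {"delta_pos":[-2.2,0,0.3],"turn":0,"claw":0.1},
    {"delta_pos":[0,0,0],"turn":0,"claw":0.1}
  ]
}}

```text
time_s: 26.0
tcp_pos: [0.5715, 0.1487, 0.121]
ee_rot: [[-0.958, -0.286, -0.001], [-0.286, 0.958, -0.0], [0.001, -0.0, -1.0]]
wrist_force: [-0.3, 1.3, 2.0]
gripper_width: 0.1
gripper_force: 1.2
```

```bash
cat > ang.py <<'E'
from h import *
P=[]
for i in range(3):
    a=cap('wrist'); P.append(pts(a))
p=np.mean(P,0); s=monitor.sense();print(s['time_s'],s['tcp_pos'],s['wrist_force'])
U=np.array([.957,.290]);V=np.array([-.290,.957]);C=np.array([.552,.143])
Q=np.median(p[:,311:327],1); x=(Q[:,:2]-C)@U*1e3; z=Q[:,2]*1e3; v=np.arange(480)
fl=(z>121)&(z<126)&(abs(x)<9)&(v>200)
print('floor tilt',np.degrees(np.polyfit(x[fl],z[fl],1)[0]),fl.sum())
w=(z>129)&(z<153)&(x>0)&(x<14)&(v>220)
print('wall tilt',np.degrees(np.polyfit(z[w],x[w],1)[0]),w.sum())
# mouth edges: last rim before drop, first rim after
i=np.where(fl)[0]; e1=x[i[0]-2:i[0]].mean() ; j=np.where(w)[0]; e2=x[j[-1]+1:j[-1]+2]
print('edges',x[i[0]-3:i[0]+1].round(1),z[i[0]-3:i[0]+1].round(1),x[j[-1]:j[-1]+4].round(1),z[j[-1]:j[-1]+4].round(1))
# tyre circle fit
L=(p[...,:2]-C); X=L@U*1e3; Y=L@V*1e3; Z=p[...,2]*1e3
m=(abs(abs(Y)-13)<2.5)&(Z>135)&(Z<162)&(X>-50)&(v[:,None]<278)
from scipy.optimize import least_squares
r=least_squares(lambda q:np.hypot(X[m]-q[0],Z[m]-q[1])-70,[0,90],loss='soft_l1');print('circle',r.x,m.sum())
# bench tilt
b=(abs(Z)<8)&(v[:,None]<250); A=np.c_[X[b],Y[b],np.ones(b.sum())]; print('bench',np.degrees(np.linalg.lstsq(A,Z[b],rcond=None)[0]))
bd=(abs(Y)<24)&(Y>18)&(Z>100)
E
python3 ang.py
```

```text
26.15 [0.57141003 0.14865634 0.12110308] [-0.00289011  1.02774653  1.00558537]
floor tilt -0.007314011150390153 16
wall tilt -0.8743037224219471 15
edges [-8.8 -8.4 -7.9 -0.3] [155.2 155.2 155.2 123.9] [9.4 9.5 9.5 9.9] [152.3 153.6 155.  155.3]
circle [ 1.90416827 89.24302569] 3143
bench [ -0.10534424  -0.16515319 -10.25079759]
```

>>> {"fn": "drive_tool", "kwargs": {
  "moves": [
    {"delta_pos":[0,0,0.2],"turn":0,"claw":0.1},
    {"delta_pos":[-0.8,0,0.1],"turn":0,"claw":0.1},
    {"delta_pos":[0,0,0],"turn":0,"claw":0.1},
    {"delta_pos":[0,0,-3],"turn":0,"claw":0.1},
    {"delta_pos":[0,0,-5],"turn":0,"claw":0.1},
    {"delta_pos":[-15,0,0],"turn":0,"claw":0.1},
    {"delta_pos":[0,0,0],"turn":0,"claw":0.1}
  ]
}}

```text
time_s: 27.02
tcp_pos: [0.5871, 0.1534, 0.1291]
ee_rot: [[-0.958, -0.286, 0.0], [-0.286, 0.958, 0.0], [-0.0, -0.0, -1.0]]
wrist_force: [-1.5, -0.3, -0.4]
gripper_width: 0.099
gripper_force: 0.0
```

```bash
python3 ang.py
```

```text
27.175 [0.58611199 0.15311916 0.12890074] [ 0.52173896  0.19477501 -0.067893  ]
floor tilt -0.09410414900757397 19
wall tilt -0.12614675653439322 12
edges [-5.8 -5.3 -3.5 -0.8] [144.6 144.7 134.3 123.6] [10.1 10.2 10.3 10.8] [152.3 153.9 155.  155.4]
circle [ 1.79504336 89.20204049] 3827
bench [ -0.22042966  -0.14627033 -15.16617993]
```

```bash
python3 - <<'E'
from h import *
a=load('wrist');p=pts(a)
U=np.array([.957,.290]);V=np.array([-.290,.957]);C=np.array([.552,.143])
X=(p[...,:2]-C)@U*1e3; Y=(p[...,:2]-C)@V*1e3;Z=p[...,2]*1e3
for lo,hi in((140,153),(126,140),(121,126)):
    m=(Z>lo)&(Z<hi)&(X>-6)&(X<10)&(abs(Y)<14); m[:200]=0; m[300:]=0
    print(lo,m.sum(),np.percentile(Y[m],[1,50,99]).round(1))
E
```

```text
140 136 [-8.5  2.5  8.6]
126 95 [-8.5  1.9  8.7]
121 702 [-8.1 -0.1  8.3]
```

>>> {"fn": "drive_tool", "kwargs": {
  "moves": [
    {"delta_pos":[0,0,-40],"turn":0,"claw":0.1},
    {"delta_pos":[10,0,-40],"turn":0,"claw":0.1},
    {"delta_pos":[40,0,0],"turn":0,"claw":0.3},
    {"delta_pos":[42,0,0],"turn":0,"claw":0.5},
    {"delta_pos":[42,0,0],"turn":0,"claw":0.5},
    {"delta_pos":[41,0,0],"turn":0,"claw":0.5},
    {"delta_pos":[11.6,-39,0],"turn":0,"claw":0.5},
    {"delta_pos":[11.6,-39,0],"turn":0,"claw":0.5},
    {"delta_pos":[11.6,-39,0],"turn":0,"claw":0.5},
    {"delta_pos":[11.6,-39,0],"turn":0,"claw":0.5},
    {"delta_pos":[11.6,-39,0],"turn":0,"claw":0.5},
    {"delta_pos":[11.6,-39,0],"turn":0,"claw":0.5}
  ]
}}

```text
time_s: 28.68
tcp_pos: [0.4184, -0.1421, 0.2092]
ee_rot: [[-0.958, -0.286, 0.0], [-0.286, 0.958, 0.0], [-0.0, -0.0, -1.0]]
wrist_force: [-0.1, -0.2, 0.3]
gripper_width: 0.498
gripper_force: 0.0
```

>>> {"fn": "drive_tool", "kwargs": {
  "moves": [
    {"delta_pos":[11.6,-39,0],"turn":0,"claw":0.5},
    {"delta_pos":[11.6,-39,0],"turn":0,"claw":0.5},
    {"delta_pos":[11.6,-39,0],"turn":0,"claw":0.5},
    {"delta_pos":[0,0,0],"turn":0,"claw":0.5}
  ]
}}

```text
time_s: 29.18
tcp_pos: [0.4184, -0.2646, 0.2086]
ee_rot: [[-0.959, -0.282, -0.001], [-0.282, 0.959, 0.0], [0.001, 0.0, -1.0]]
wrist_force: [-0.1, 0.1, -0.6]
gripper_width: 0.496
gripper_force: 0.0
```

```bash
cat > vial.py <<'E'
from h import *
a=cap('wrist');p=pts(a);s=monitor.sense();t=s['tcp_pos'];print(s['time_s'],t)
R=s['ee_rot'];im=a['color'].astype(int)
red=(im[...,0]>1.6*im[...,1])&(im[...,0]>1.6*im[...,2])&(im[...,0]>60)&(p[...,2]>.06)&(p[...,2]<.3)
blk=(p[...,2]>.027)&(p[...,2]<.038)&(np.linalg.norm(p[...,:2]-[.4235,-.2645],axis=-1)<.045)
for n,m in(('red',red),('blk',blk)):
    q=p[m]; print(n,len(q))
    if len(q)>5:
        print(q.min(0).round(4),q.max(0).round(4),'med',np.median(q,0).round(4)); r=cv2.minAreaRect((q[:,:2]*1000).astype(np.float32));print(r)
        c=np.median(q,0); print('tool d mm',((c-t)@R*1e3).round(1))
vv,uu=np.where(red); 
if len(uu): print('px',uu.min(),uu.max(),vv.min(),vv.max())
E
python3 vial.py
```

```text
29.225 [ 0.41837266 -0.26353193  0.20866343]
red 190
[ 0.4168 -0.2688  0.072 ] [ 0.4293 -0.256   0.0852] med [ 0.4227 -0.2625  0.0825]
((423.3417663574219, -262.345947265625), (12.597082138061523, 12.10402774810791), 17.822967529296875)
tool d mm [ -4.5  -0.3 126.2]
blk 2959
[ 0.389  -0.2957  0.0271] [ 0.4574 -0.2286  0.0379] med [ 0.4201 -0.2635  0.0315]
((423.43585205078125, -261.9034423828125), (56.41917037963867, 55.30723571777344), 15.508824348449707)
tool d mm [ -1.8  -0.6 177.1]
px 312 326 223 240
```

>>> {"fn": "drive_tool", "kwargs": {
  "moves": [
    {"delta_pos":[-5.2,0.3,30],"turn":0,"claw":0.5},
    {"delta_pos":[0,0,40],"turn":0,"claw":0.5},
    {"delta_pos":[0,0,40],"turn":0,"claw":0.5},
    {"delta_pos":[0,0,20],"turn":0,"claw":0.5},
    {"delta_pos":[0,0,0],"turn":0,"claw":0.5}
  ]
}}

```text
time_s: 29.85
tcp_pos: [0.4228, -0.2598, 0.0779]
ee_rot: [[-0.958, -0.287, -0.004], [-0.287, 0.958, 0.001], [0.003, 0.002, -1.0]]
wrist_force: [-0.1, -0.5, 1.0]
gripper_width: 0.5
gripper_force: 0.0
```

```bash
python3 vial.py; python3 - <<'E'
from h import *
a=load('wrist');p=pts(a);m=(p[...,2]>.04)&(p[...,2]<.2)&(np.linalg.norm(p[...,:2]-[.4235,-.2625],axis=-1)<.06)
t=monitor.sense();q=(p-t['tcp_pos'])@t['ee_rot']*1e3
for lo,hi in((-200,-60),(-60,-50),(-50,-44),(-44,-40),(-40,-36),(-36,-30),(-30,0),(0,30)):
    k=m&(q[...,2]>lo)&(q[...,2]<hi); 
    if k.sum(): print(lo,k.sum(),q[k].min(0).round(0),q[k].max(0).round(0))
E
```

```text
29.9 [ 0.42402862 -0.26039031  0.07924653]
red 479
[ 0.3559 -0.2802  0.07  ] [ 0.4294 -0.2558  0.2777] med [ 0.4227 -0.2626  0.0825]
((392.9598083496094, -271.10443115234375), (76.19952392578125, 12.672355651855469), 15.933040618896484)
tool d mm [ 1.9 -1.7 -3.3]
blk 6372
[ 0.3889 -0.2967  0.027 ] [ 0.4573 -0.2284  0.0378] med [ 0.4184 -0.2654  0.0315]
((423.42559814453125, -262.3212585449219), (56.64165115356445, 56.123924255371094), 15.166731834411621)
tool d mm [ 6.8 -3.2 47.7]
px 301 325 261 290
-200 9668 [ -10.  -50. -121.] [ 39.  46. -60.]
-60 636 [  1. -30. -60.] [ 12.  32. -50.]
-50 357 [ -2. -30. -50.] [ 12.  32. -44.]
-44 225 [ -3. -30. -44.] [ 12.  32. -40.]
-40 211 [ -5. -29. -40.] [ 12.  32. -36.]
-36 6 [  3. -26. -36.] [ 10.  23. -35.]
-30 489 [-5. -8. -5.] [ 8.  5. -0.]
0 325 [ 2. -8.  0.] [ 8.  5. 30.]
```

>>> {"fn": "drive_tool", "kwargs": {
  "moves": [
    {"delta_pos":[1.2,-1.6,0],"turn":0,"claw":0.5},
    {"delta_pos":[0,0,25],"turn":0,"claw":0.5},
    {"delta_pos":[0,0,20],"turn":0,"claw":0.5},
    {"delta_pos":[0,0,10],"turn":0,"claw":0.5},
    {"delta_pos":[0,0,0],"turn":0,"claw":0.5},
    {"delta_pos":[0,0,0],"turn":0,"claw":0.35},
    {"delta_pos":[0,0,0],"turn":0,"claw":0.25},
    {"delta_pos":[0,0,0],"turn":0,"claw":0.18}
  ]
}}

```text
time_s: 30.9
tcp_pos: [0.4237, -0.263, 0.0245]
ee_rot: [[-0.958, -0.286, 0.001], [-0.286, 0.958, -0.0], [-0.001, -0.001, -1.0]]
wrist_force: [-0.4, -0.4, -0.3]
gripper_width: 0.249
gripper_force: 0.0
```

>>> {"fn": "drive_tool", "kwargs": {
  "moves": [
    {"delta_pos":[0,0,0],"turn":0,"claw":0.0},
    {"delta_pos":[0,0,0],"turn":0,"claw":0.0},
    {"delta_pos":[0,0,0],"turn":0,"claw":0.0}
  ]
}}

```text
time_s: 31.28
tcp_pos: [0.4236, -0.263, 0.0242]
ee_rot: [[-0.958, -0.286, 0.0], [-0.286, 0.958, -0.0], [-0.0, -0.0, -1.0]]
wrist_force: [-0.5, 0.8, 1.8]
gripper_width: 0.135
gripper_force: 30.0
```

>>> {"fn": "drive_tool", "kwargs": {
  "moves": [
    {"delta_pos":[0,0,-10],"turn":0,"claw":0.0},
    {"delta_pos":[0,0,-20],"turn":0,"claw":0.0},
    {"delta_pos":[0,0,-30],"turn":0,"claw":0.0},
    {"delta_pos":[0,0,-40],"turn":0,"claw":0.0},
    {"delta_pos":[0,0,-40],"turn":0,"claw":0.0},
    {"delta_pos":[0,0,-40],"turn":0,"claw":0.0},
    {"delta_pos":[0,0,-20],"turn":0,"claw":0.0},
    {"delta_pos":[-5.8,19.5,0],"turn":0,"claw":0.0},
    {"delta_pos":[-11.6,39,0],"turn":0,"claw":0.0},
    {"delta_pos":[-11.6,39,0],"turn":0,"claw":0.0},
    {"delta_pos":[-11.6,39,0],"turn":0,"claw":0.0},
    {"delta_pos":[-11.6,39,0],"turn":0,"claw":0.0}
  ]
}}

```text
time_s: 32.78
tcp_pos: [0.423, -0.0787, 0.2247]
ee_rot: [[-0.958, -0.286, 0.001], [-0.286, 0.958, 0.0], [-0.001, -0.0, -1.0]]
wrist_force: [0.6, 0.1, 0.2]
gripper_width: 0.132
gripper_force: 30.0
```

>>> {"fn": "drive_tool", "kwargs": {
  "moves": [
    {"delta_pos":[-11.6,39,0],"turn":0,"claw":0.0},
    {"delta_pos":[-11.6,39,0],"turn":0,"claw":0.0},
    {"delta_pos":[-11.6,39,0],"turn":0,"claw":0.0},
    {"delta_pos":[-11.6,39,0],"turn":0,"claw":0.0},
    {"delta_pos":[-5.8,19.5,0],"turn":0,"claw":0.0},
    {"delta_pos":[-30,0,0],"turn":0,"claw":0.0},
    {"delta_pos":[-30,0,0],"turn":0,"claw":0.0},
    {"delta_pos":[-30,0,0],"turn":0,"claw":0.0},
    {"delta_pos":[-20,0,0],"turn":0,"claw":0.0},
    {"delta_pos":[0,0,0],"turn":0,"claw":0.0},
    {"delta_pos":[0,0,0],"turn":0,"claw":0.0}
  ]
}}

```text
time_s: 34.15
tcp_pos: [0.5279, 0.1344, 0.2242]
ee_rot: [[-0.958, -0.286, -0.001], [-0.286, 0.958, -0.0], [0.001, 0.0, -1.0]]
wrist_force: [-0.3, -0.2, -0.6]
gripper_width: 0.133
gripper_force: 30.0
```

```bash
cat > chk.py <<'E'
from h import *
a=cap('wrist');p=pts(a);s=monitor.sense();t=s['tcp_pos'];print(s['time_s'],t.round(4),s['gripper_width'],s['wrist_force'].round(1))
U=np.array([.957,.290]);V=np.array([-.290,.957]);C=np.array([.552,.143])
X=(p[...,:2]-C)@U*1e3; Y=(p[...,:2]-C)@V*1e3;Z=p[...,2]*1e3
x0=(t[:2]-C)@U*1e3;y0=(t[:2]-C)@V*1e3;print('tcp uvz',x0.round(1),y0.round(1))
tip=t[2]*1e3+37.5
for z in np.arange(tip-54,tip,8):
    m=(abs(Z-z)<4)&(abs(X-x0)<15)&(abs(Y-y0)<14)
    if m.sum()>5: print(int(z),m.sum(),'X',np.percentile(X[m],[2,98]).round(1),'Y',np.percentile(Y[m],[2,98]).round(1))
# wheel: pocket extent
m=(Z>121)&(Z<150)&(X>-9)&(X<13)&(abs(Y)<14)
print('pocket',m.sum(), np.percentile(X[m],[1,99]).round(1) if m.any() else '',np.percentile(Y[m],[1,99]).round(1) if m.any() else '')
save(a,'chk_%d.png'%(s['time_s']*100),(220,100,420,400),2)
E
python3 chk.py
```

```text
34.2 [0.5278 0.1344 0.2244] 0.13363316949149223 [-0.  -1.   0.5]
tcp uvz -25.6 -1.3
207 64 X [-32.  -27.4] Y [-6.8  5. ]
215 93 X [-32.3 -27.4] Y [-6.4  5.3]
223 106 X [-32.2 -27.1] Y [-7.1  5. ]
231 116 X [-32.2 -27.4] Y [-6.9  5.2]
239 132 X [-32.2 -27.1] Y [-6.8  5.1]
247 152 X [-32.2 -27.5] Y [-6.9  4.9]
255 156 X [-32.2 -28.4] Y [-6.7  4.6]
pocket 9 [2.3 9.2] [8.6 8.7]
```

>>> {"fn": "drive_tool", "kwargs": {
  "moves": [
    {"delta_pos":[-14,0.5,0],"turn":0,"claw":0.0},
    {"delta_pos":[-13.5,0.5,0],"turn":0,"claw":0.0},
    {"delta_pos":[0,0,20],"turn":0,"claw":0.0},
    {"delta_pos":[0,0,15],"turn":0,"claw":0.0},
    {"delta_pos":[0,0,0],"turn":0,"claw":0.0},
    {"delta_pos":[0,0,0],"turn":0,"claw":0.0}
  ]
}}

```text
time_s: 34.95
tcp_pos: [0.5552, 0.1436, 0.1896]
ee_rot: [[-0.958, -0.286, 0.001], [-0.286, 0.958, 0.0], [-0.001, -0.0, -1.0]]
wrist_force: [1.1, 0.9, -0.5]
gripper_width: 0.138
gripper_force: 30.0
```

```bash
python3 chk.py; ls pics/chk*
```

```text
35.0 [0.5552 0.1437 0.1898] 0.13801427392272464 [-0.7 -0.7  0.8]
tcp uvz 3.3 -0.3
173 64 X [-3.3  1.5] Y [-5.9  5.9]
181 92 X [-3.4  1.6] Y [-5.8  6.2]
189 107 X [-3.4  1.6] Y [-6.2  5.9]
197 120 X [-3.5  1.7] Y [-5.8  6.1]
205 127 X [-3.4  1.5] Y [-5.9  6. ]
213 151 X [-3.4  1. ] Y [-6.   5.8]
221 161 X [-3.4  0.5] Y [-5.8  5.5]
pocket 452 [-1.  10.6] [-8.4  8.6]
pics/chk_3420.png
pics/chk_3500.png
```

>>> {"fn": "drive_tool", "kwargs": {
  "moves": [
    {"delta_pos":[1.2,0,0],"turn":0,"claw":0.0},
    {"delta_pos":[0,0,5],"turn":0,"claw":0.0},
    {"delta_pos":[0,0,5],"turn":0,"claw":0.0},
    {"delta_pos":[0,0,4],"turn":0,"claw":0.0},
    {"delta_pos":[0,0,0],"turn":0,"claw":0.0}
  ]
}}

```text
time_s: 35.62
tcp_pos: [0.5532, 0.143, 0.1744]
ee_rot: [[-0.958, -0.286, -0.001], [-0.286, 0.958, -0.001], [0.001, -0.0, -1.0]]
wrist_force: [0.6, 0.4, -0.9]
gripper_width: 0.13
gripper_force: 30.0
```

>>> {"fn": "drive_tool", "kwargs": {
  "moves": [
    {"delta_pos":[0,0,3],"turn":0,"claw":0.0},
    {"delta_pos":[0,0,3],"turn":0,"claw":0.0},
    {"delta_pos":[0,0,0],"turn":0,"claw":0.0}
  ]
}}

```text
time_s: 36.0
tcp_pos: [0.5533, 0.143, 0.1687]
ee_rot: [[-0.958, -0.286, -0.001], [-0.286, 0.958, -0.0], [0.001, -0.0, -1.0]]
wrist_force: [-0.2, 0.5, -0.5]
gripper_width: 0.137
gripper_force: 30.0
```

```bash
python3 f.py; python3 chk.py
```

```text
t 36.2 F u,v,z -0.24 0.0 -0.01 pos mm 1.5 -0.3 169.1
36.25 [0.5536 0.1432 0.1692] 0.13580679400275503 [0.4 0.5 0.9]
tcp uvz 1.6 -0.3
152 462 X [-13.2  13.9] Y [-8.4  8.1]
160 964 X [-13.   10.1] Y [-14.1  13.6]
168 107 X [-5.  0.] Y [-6.1  6. ]
176 113 X [-5.  -0.2] Y [-6.   5.9]
184 135 X [-5.1  0. ] Y [-5.8  6.1]
192 145 X [-5.1 -0.5] Y [-5.9  5.8]
200 162 X [-5.  -1.2] Y [-5.7  5.6]
pocket 239 [-2.  10.7] [-8.4  8.7]
```

>>> {"fn": "drive_tool", "kwargs": {
  "moves": [
    {"delta_pos":[-0.3,0,4],"turn":0,"claw":0.0},
    {"delta_pos":[0,0,4],"turn":0,"claw":0.0},
    {"delta_pos":[0,0,4],"turn":0,"claw":0.0},
    {"delta_pos":[0,0,0],"turn":0,"claw":0.0}
  ]
}}

```text
time_s: 36.75
tcp_pos: [0.5535, 0.1431, 0.1565]
ee_rot: [[-0.958, -0.286, -0.001], [-0.286, 0.958, -0.001], [0.001, -0.0, -1.0]]
wrist_force: [-0.1, -0.5, -0.4]
gripper_width: 0.136
gripper_force: 30.0
```

>>> {"fn": "drive_tool", "kwargs": {
  "moves": [
    {"delta_pos":[0,0,4],"turn":0,"claw":0.0},
    {"delta_pos":[0,0,4],"turn":0,"claw":0.0},
    {"delta_pos":[0,0,2],"turn":0,"claw":0.0},
    {"delta_pos":[0,0,0],"turn":0,"claw":0.0}
  ]
}}

```text
time_s: 37.25
tcp_pos: [0.5537, 0.1432, 0.1468]
ee_rot: [[-0.958, -0.286, -0.0], [-0.286, 0.958, -0.0], [0.0, -0.0, -1.0]]
wrist_force: [-0.8, 1.1, -0.0]
gripper_width: 0.136
gripper_force: 30.0
```

```bash
python3 f.py
```

```text
t 37.45 F u,v,z -0.02 -0.08 -0.47 pos mm 1.9 -0.3 147.1
```

Expected floor at TCP z ≈ 0.143, so small steps from here.

>>> {"fn": "drive_tool", "kwargs": {
  "moves": [
    {"delta_pos":[0,0,1.5],"turn":0,"claw":0.0},
    {"delta_pos":[0,0,1],"turn":0,"claw":0.0},
    {"delta_pos":[0,0,0],"turn":0,"claw":0.0}
  ]
}}

```text
time_s: 37.83
tcp_pos: [0.5537, 0.1432, 0.1444]
ee_rot: [[-0.958, -0.286, -0.0], [-0.286, 0.958, -0.0], [0.0, -0.0, -1.0]]
wrist_force: [-0.3, 0.9, 0.5]
gripper_width: 0.136
gripper_force: 30.0
```

>>> {"fn": "drive_tool", "kwargs": {
  "moves": [
    {"delta_pos":[0,0,0.6],"turn":0,"claw":0.0},
    {"delta_pos":[0,0,0],"turn":0,"claw":0.0}
  ]
}}

```text
time_s: 38.08
tcp_pos: [0.5538, 0.1433, 0.1439]
ee_rot: [[-0.958, -0.286, 0.0], [-0.286, 0.958, 0.0], [-0.0, 0.0, -1.0]]
wrist_force: [-0.4, -0.7, -0.1]
gripper_width: 0.137
gripper_force: 30.0
```

>>> {"fn": "drive_tool", "kwargs": {
  "moves": [
    {"delta_pos":[0,0,0.5],"turn":0,"claw":0.0},
    {"delta_pos":[0,0,0],"turn":0,"claw":0.0}
  ]
}}

```text
time_s: 38.33
tcp_pos: [0.5538, 0.1432, 0.1434]
ee_rot: [[-0.958, -0.286, -0.0], [-0.286, 0.958, -0.0], [0.0, -0.0, -1.0]]
wrist_force: [-0.8, 0.9, 0.1]
gripper_width: 0.14
gripper_force: 30.0
```

```bash
python3 f.py
```

```text
t 38.525 F u,v,z -0.07 0.23 -0.14 pos mm 1.8 -0.3 143.5
```

>>> {"fn": "drive_tool", "kwargs": {
  "moves": [
    {"delta_pos":[0,0,0.4],"turn":0,"claw":0.0},
    {"delta_pos":[0,0,0],"turn":0,"claw":0.0}
  ]
}}

```text
time_s: 38.78
tcp_pos: [0.5539, 0.1433, 0.1433]
ee_rot: [[-0.958, -0.286, 0.0], [-0.286, 0.958, 0.0], [-0.0, -0.0, -1.0]]
wrist_force: [-0.3, 0.4, 0.8]
gripper_width: 0.138
gripper_force: 30.0
```

>>> {"fn": "drive_tool", "kwargs": {
  "moves": [
    {"delta_pos":[0,0,0.4],"turn":0,"claw":0.0},
    {"delta_pos":[0,0,0],"turn":0,"claw":0.0}
  ]
}}

```text
time_s: 39.02
tcp_pos: [0.5541, 0.1433, 0.1432]
ee_rot: [[-0.958, -0.286, 0.001], [-0.286, 0.958, 0.0], [-0.001, -0.0, -1.0]]
wrist_force: [-0.6, 0.4, 4.4]
gripper_width: 0.133
gripper_force: 30.1
```

```bash
python3 f.py
```

```text
t 39.225 F u,v,z -0.6 0.29 4.03 pos mm 2.1 -0.3 143.2
```

The vial is seated on the floor at 4 N. Ease off, release, and check.

>>> {"fn": "drive_tool", "kwargs": {
  "moves": [
    {"delta_pos":[0,0,-0.7],"turn":0,"claw":0.0},
    {"delta_pos":[0,0,0],"turn":0,"claw":0.0},
    {"delta_pos":[0,0,0],"turn":0,"claw":0.16},
    {"delta_pos":[0,0,0],"turn":0,"claw":0.2},
    {"delta_pos":[0,0,0],"turn":0,"claw":0.3},
    {"delta_pos":[0,0,0],"turn":0,"claw":0.4},
    {"delta_pos":[0,0,0],"turn":0,"claw":0.4},
    {"delta_pos":[0,0,0],"turn":0,"claw":0.4}
  ]
}}

```text
time_s: 40.22
tcp_pos: [0.5538, 0.1432, 0.1433]
ee_rot: [[-0.958, -0.286, -0.0], [-0.286, 0.958, -0.0], [0.0, 0.0, -1.0]]
wrist_force: [0.3, 0.3, 0.2]
gripper_width: 0.398
gripper_force: 0.0
```

```bash
python3 chk.py
```

```text
40.275 [0.5538 0.1433 0.1433] 0.39326822261666416 [-0.2  0.5  0.7]
tcp uvz 1.8 -0.3
126 79 X [ 3.5 10.5] Y [-8.4  8.4]
134 51 X [-0.8 10.5] Y [-8.4  8.7]
142 101 X [-3.5 10.6] Y [-8.4  8.7]
150 262 X [-12.8  12.1] Y [-8.4  8.6]
158 1788 X [-12.8  16. ] Y [-14.   13.4]
166 148 X [-4.8  0.1] Y [-5.9  6. ]
174 162 X [-4.9 -0.2] Y [-5.8  6. ]
pocket 292 [-4.4 10.7] [-8.4  8.7]
```

>>> {"fn": "drive_tool", "kwargs": {
  "moves": [
    {"delta_pos":[0,0,-5],"turn":0,"claw":0.4},
    {"delta_pos":[0,0,-10],"turn":0,"claw":0.4},
    {"delta_pos":[0,0,-20],"turn":0,"claw":0.4},
    {"delta_pos":[0,0,-30],"turn":0,"claw":0.4},
    {"delta_pos":[0,0,-30],"turn":0,"claw":0.4},
    {"delta_pos":[0,0,0],"turn":0,"claw":0.4}
  ]
}}

```text
time_s: 41.02
tcp_pos: [0.5555, 0.1439, 0.2421]
ee_rot: [[-0.958, -0.286, 0.007], [-0.286, 0.958, 0.003], [-0.007, 0.001, -1.0]]
wrist_force: [-0.1, 1.2, 0.1]
gripper_width: 0.399
gripper_force: 0.0
```

```bash
python3 chk.py; python3 - <<'E'
from h import *
a=load('wrist');p=pts(a);U=np.array([.957,.290]);V=np.array([-.290,.957]);C=np.array([.552,.143])
X=(p[...,:2]-C)@U*1e3; Y=(p[...,:2]-C)@V*1e3;Z=p[...,2]*1e3
for z in range(162,206,5):
    m=(abs(Z-z)<2.5)&(abs(X)<15)&(abs(Y)<14)
    if m.sum()>4: print(z,m.sum(),'X',np.percentile(X[m],[2,98]).round(1),'Y',np.percentile(Y[m],[2,98]).round(1))
save(a,'fin.png',(230,130,430,280),4)
E
```

```text
41.075 [0.5543 0.1436 0.24  ] 0.39714790405969397 [-0.2 -0.2 -0.9]
tcp uvz 2.3 -0.1
pocket 137 [-4.6 10.7] [-8.3  8.7]
162 114 X [-7.4 10.1] Y [-13.4  13.7]
167 27 X [-4.6 -0. ] Y [-5.6  5.8]
172 26 X [-4.6 -0.2] Y [-5.5  5.7]
177 31 X [-4.8 -0.4] Y [-5.8  6. ]
182 31 X [-4.8 -1. ] Y [-5.2  5.5]
187 28 X [-4.6 -1.2] Y [-5.2  5.4]
192 38 X [-4.8 -0.5] Y [-5.6  6.3]
197 39 X [-4.8 -0.7] Y [-5.5  6.1]
202 324 X [-4.2  7.3] Y [-5.9  6.1]
```

View pics/fin.png

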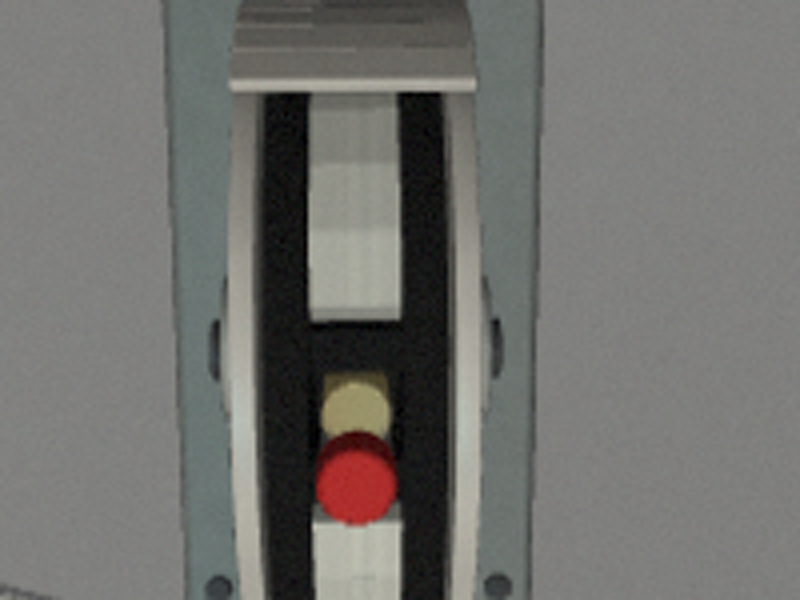

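The vial stands upright in the pocket: its cap is at (357,478), its top is at 0.202 m, and the gripper is clear. Handing in.

```bash
python3 -c "
from station import ticket
print(ticket.finish_job())"
```

```text
the job is handed in; nothing more can be done
None
```

The wheel's pocket is at the top and the vial stands upright, fully seated in it. The job was handed in at about 41 s. Force on the wheel was mostly 1–5 N, with a brief peak of about 9 N while I was finding first contact, and 4 N when the vial seated.

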